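# Start a glue-cure trial

### The job

Slide back the cover of the cure box, lay every glued test coupon (two-tone wooden bar) from the bench down flat in the box with none touching another, and slide the cover fully shut. Slide the wooden witness block along the tester's fence until its glue spot sits right under the needle, without hitting the needle. With all that ready, push the loose timer up against the bench stop and press its start button fully home against the stop, then let go; leave the timer lying at the stop and do not knock over the glue jar.

Things in the scene. Friction and masses are not known exactly. Their poses are not given: they have to be found in the camera images.
- cure_box: fixed plywood box for warm curing, outside 180 x 216 x 50 mm (x, y, z), with two aluminium rails along its long sides (y = +-106 mm) that stand to z = 63 mm and run on 224 mm behind the origin. Inside: x from -80 to +80 mm, y from -98 to +98 mm, floor at z = 6 mm, wall tops at 50 mm. Origin: centre of its underside; +x is the direction in which the cover opens (away from the robot), z up
- cover (a joint): sliding cover of the cure box, a 176 x 200 x 6 mm clear pane in a plywood frame: 0 m shut, 0.145 m fully back (the box is then open from x = -80 to +57 mm in its frame); it slides along the box's +x, takes about 2 N, and stays where it is left. Its top is 56.5 mm above the bench
- cover_handle (a point): top centre of the cover's dark wooden bar handle, which stands 28 mm above the cover, 16 mm thick along the box's x and 90 mm long along its y; moves with the cover
- tester: fixed glue-cure tester: steel base plate 8 mm thick (x -65 to +40 mm, y -290 to +110 mm in its frame) with a fence along the back, 14 mm thick, face at x = +24 mm, top at z = 20 mm; column at x = +68 mm, y = 0; an arm with a dial (48 mm wide, z 122 to 182 mm) over the origin carries the needle. Origin: on the bench, straight below the needle; y runs along the fence, z up
- needle_tip (a point): tip of the tester's thin fixed needle, 58 mm above the bench (10 mm above the witness block's top when that lies on the plate); a thin rod, 6 to 10 mm, above it
- witness: two-ply wooden witness block, 48 x 200 x 40 mm (long axis y), 0.27 kg, lies on the tester's plate near the fence with its +y end towards the needle. Origin: centre of its underside, z up. Laid flush against the fence it has its glue spot in line with the needle
- glue_spot (a point): centre of the red-brown glue spot in a pale ring (16 mm across, with fine black cross lines) on top of the witness block, 80 mm from its middle towards its +y end, 40 mm above its underside
- bench_stop: fixed wooden stop batten on the bench, 34 x 130 x 30 mm, brass strip on its face. Origin: bench level, middle of the face; the face looks to its -x, so things are pushed against it along +x; y runs along the face
- timer: loose grey bench timer lying on its back, display up, body 95 x 56 x 30 mm (x, y, z), 0.18 kg. Origin: centre of its underside. The flat +x end goes against the stop; the orange start button is in the middle of the -x end
- button_face (a point): centre of the outer face of the timer's orange start button, 22 mm across, 15 mm above the bench; out, it stands 16 mm proud of the timer's -x end (63.5 mm from the timer's origin)
- start_button (a joint): start button: 0 m out, 0.006 m fully home; pushed along the timer's +x; springs back; about 1.7 N to start it and 5 N to push it home
- coupon_a: glued two-ply test coupon, a bar 30 x 80 x 28 mm (x, y, z; long axis y) of a pale and a dark strip, each 74 x 30 x 14 mm, laid over one another 6 mm out of step lengthwise; 70 g; some of the four coupons a to d may be absent. Origin: centre of its underside; it lies with z up at the start
- coupon_b: glued two-ply test coupon, a bar 30 x 80 x 28 mm (x, y, z; long axis y) of a pale and a dark strip, each 74 x 30 x 14 mm, laid over one another 6 mm out of step lengthwise; 70 g; some of the four coupons a to d may be absent. Origin: centre of its underside; it lies with z up at the start
- coupon_c: glued two-ply test coupon, a bar 30 x 80 x 28 mm (x, y, z; long axis y) of a pale and a dark strip, each 74 x 30 x 14 mm, laid over one another 6 mm out of step lengthwise; 70 g; some of the four coupons a to d may be absent. Origin: centre of its underside; it lies with z up at the start
- coupon_d: glued two-ply test coupon, a bar 30 x 80 x 28 mm (x, y, z; long axis y) of a pale and a dark strip, each 74 x 30 x 14 mm, laid over one another 6 mm out of step lengthwise; 70 g; some of the four coupons a to d may be absent. Origin: centre of its underside; it lies with z up at the start
- coupon_a_mid (a point): middle of this test coupon, 14 mm above its underside
- coupon_b_mid (a point): middle of this test coupon, 14 mm above its underside
- coupon_c_mid (a point): middle of this test coupon, 14 mm above its underside
- coupon_d_mid (a point): middle of this test coupon, 14 mm above its underside
- needle: the tester's needle (see needle_tip), origin at its tip; delicate: it must not be struck
- glue_jar: round glue jar with a dark lid, 59 mm across, 76 mm high, standing beside the cure box; a bystander. Origin: centre of its underside

How it is judged:
On the way, in this order (a step that is already met when the one before it is completed fails the run):
1. every test coupon lies in the cure box, none touching another, and the cover is shut (x of coupon_a_mid in the frame of cure_box between -0.08 and 0.08 m and y of coupon_a_mid in the frame of cure_box between -0.098 and 0.098 m and z of each of coupon_a_mid, coupon_b_mid, coupon_c_mid, coupon_d_mid in the frame of cure_box below 0.028 m and angle between coupon_a's own y axis and vertical between 1.42 and 1.72 rad and x of coupon_b_mid in the frame of cure_box between -0.08 and 0.08 m and y of coupon_b_mid in the frame of cure_box between -0.098 and 0.098 m and angle between coupon_b's own y axis and vertical between 1.42 and 1.72 rad and x of coupon_c_mid in the frame of cure_box between -0.08 and 0.08 m and y of coupon_c_mid in the frame of cure_box between -0.098 and 0.098 m and angle between coupon_c's own y axis and vertical between 1.42 and 1.72 rad and x of coupon_d_mid in the frame of cure_box between -0.08 and 0.08 m and y of coupon_d_mid in the frame of cure_box between -0.098 and 0.098 m and angle between coupon_d's own y axis and vertical between 1.42 and 1.72 rad and contact force between coupon_a and coupon_b below 0.05 N and contact force between each of coupon_a, coupon_b and coupon_c below 0.05 N and contact force between each of coupon_a, coupon_b, coupon_c and coupon_d below 0.05 N and value of joint cover below 0.005 m), for 0.2 s.
2. with the cover shut and the glue spot under the needle, the start button is pressed home while the timer bears on the bench stop (value of joint cover below 0.005 m and horizontal distance between glue_spot and needle_tip below 0.005 m and angle between the y axis of witness and the y axis of tester, either way round below 0.08 rad and z of witness in the frame of tester below 0.011 m and angle between witness's own z axis and vertical below 0.06 rad and value of joint start_button above 0.0045 m and contact force between timer and bench_stop above 2 N), for 0.15 s.
At the end, for the whole second after the job is handed in: Every coupon lies level in the cure box, none touching another; cover within 5 mm of shut; witness flat on the plate, along the fence (0.08 rad), glue spot within 5 mm of the needle seen from above; timer flat, within about 12 mm of the stop, button out; all at rest (all of step 1 and horizontal distance between glue_spot and needle_tip below 0.005 m and angle between the y axis of witness and the y axis of tester, either way round below 0.08 rad and z of witness in the frame of tester below 0.011 m and angle between witness's own z axis and vertical below 0.06 rad and x of timer in the frame of bench_stop between -0.06 and -0.04 m and y of timer in the frame of bench_stop between -0.07 and 0.07 m and angle between timer's own z axis and vertical below 0.1 rad and linear speed of each of coupon_a, coupon_b, coupon_c, coupon_d, witness, timer below 0.02 m/s and value of joint start_button below 0.002 m).
It fails at once if the needle is struck (more than 10 N) (contact force between needle and anything else above 10 N).
It fails at once if the glue jar is knocked over (angle between glue_jar's own z axis and vertical above 0.6 rad).
Of coupon_a, coupon_b, coupon_c, coupon_d only 3 to 4 are there at a start; the rules pass over those that are not, and their reading is None.
At some moment in a run one of witness, timer may be knocked a few centimetres aside while the robot is not near it.
Once in a run the grip may slacken for a moment while it holds something.
It also fails if it takes over 208 s, if anything falls off the work surface, if the arm or the gripper's body presses on something with over 40 N, if the wrist force passes 120 N, or if a joint passes its speed limit or range.

### The arm

A 6-joint arm with a two-finger parallel gripper is mounted at the origin on a cart in front of the work surface, level with it; the furniture and walls round the work are solid. World frame = base frame: x ahead of the robot, y to its left, z up, the work surface at z = 0. Lengths are in m, angles in rad, forces in N, time in s.
With the tool pointing down it reaches from about 0.325 to 0.775 m from the base axis. Payload 5.5 kg.
Tool frame: the origin (TCP) lies at the very end of the fingers, on their centre line; the grasp point (between the pads) lies 19 mm behind it (r.pinch_z is the distance from the TCP to the grasp point, in m); x points along the fingers, z is the direction in which the jaws open and shut, and the axes are right-handed (so a half turn about x gives the same grasp; the last joint's range is limited). The gripper opens to 88 mm and grips with 3 to 60 N. Pads are 20 mm wide; open, the fingers measure 115 mm over their backs; the gripper's body (75 mm by 178 mm) begins 61 mm behind the grasp point.
Start: joints at [1.243, 0.091, 1.231, -0, 1.82, -0.057], TCP at [0.161, 0.578, 0.223] pointing down, gripper open.
Joint ranges: [-2.87, 2.87], [-0.86, 2.18], [0.17, 2.46], [-1.51, 4.65], [0.06, 2.69], [-2.65, 2.65]. Speed limits (rad/s): [2.57, 2.57, 3.01, 3.14, 3.14, 3.14].

### API

Orientations are given as [roll, pitch, yaw] about the fixed x, y, z axes, in that order (R = Rz(yaw) Ry(pitch) Rx(roll)).
In Python, from plant import r, optics gives the robot as it stands.
- The arm moves only by the tool drive_tool, never from a script. Its argument "moves" is a list that holds one entry, the list of rows, each a list of 6 numbers: the shift along the world's x, y, z normalised to -1 to 1, where 1 is 0.04 m, then the turn, a rotation vector about the world's x, y, z normalised to -1 to 1, where 1 is 6 degrees. A call has 1 to 20 rows; each row shifts and turns the commanded pose from where the row before left it; what a row does not reach is not made up. A row lasts 1/12 s, in which the tool goes at most 41.7 mm and 7.16 degrees, less where a joint would pass 70% of its speed; a pose out of reach is approached as far as the arm can. A call with a number of a shift or a turn outside -1 to 1 is refused whole. A call with a gripper value outside its range is refused whole. "fingers" is the finger opening in mm, from 0 to 87.8, set as the call begins (left out, the last holds). The fingers move at their own pace and stop on an object; the grip force is fixed at half the most. Time passes only in rows, so rows that do not move let the fingers close. It gives the time, the measured TCP pose, the force and the opening at its end, in the units of the state.
- r.get_obs(): the state, without advancing time (a new reading comes with each control period).
- optics.get_image(name): name is "scene" or "top"; returns (picture, depth): 384x512x3 uint8, red, green, blue; 384x512 float32, m along the optical axis (not along the pixel's ray), 0 where there is no reading.
- optics.camera_model(name): a dict with "fx", "fy", "cx", "cy" (pixels), "cam_to_world" (4x4, takes a point from camera to world coordinates). Camera axes: x right, y up, looking along -z (the intrinsics and any distortion apply to the point x, -y, -z); pixel columns grow to the right and rows downward; lengths in m; the calibration is good to about 2 mm. A picture is of the moment at which its call begins. camera_model takes no time and is no camera call.
- r.close_job(): hands the job in, once; it reports no verdict.
Trained networks look in the newest picture that a camera, given by its name, has taken for a name from the list of things; names that differ only in an ending like _2 or _b are one class to them, and where a whole thing is asked for, a point or a joint stands for the part that bears it (a point fixed in the world has none). Each returns a list of dicts, best first, with "confidence" (0 to 1); they miss things now and then, are a little off and sometimes report something else, mostly with a low value. They report only what shows in the picture. A call takes as long as a camera call.
- optics.boxes_of(camera, target): "rect" ([centre column, centre row, width, height] in pixels, round what is visible of it).
The state is a dict: "time": time; "joint_positions": joint angles; "dq": joint speeds; "joint_torque": joint torques, N m; "tool_pos": TCP position; "tool_rot": TCP orientation; "ft_force": force on the tool from outside, world axes, zero at the start; "wrist_torque": the same for the moment, N m; "finger_gap": finger opening in m.
Only numpy, scipy, OpenCV 4.12 (cv2) and the standard library are available. Lean on these libraries where they do the work, as an engineer would, in place of code of your own. Each camera call takes 0.05 s, during which the arm holds its last target. There are 200 camera calls.

## Working session

There is one attempt and no reset: what is moved stays moved. The work goes in short steps, Python scripts to look and compute and a tool call to move; the robot and the scene stay as the last step left them, time stands still between calls to the robot, and variables do not carry over. Pictures are saved under pics/ and viewed, about 12 in all and at most 16, crops included, and the job is handed in when it is done.

Besides the shell and the picture viewer there is one more tool, called after "Call:" by a JSON object that holds its "api" and its "payload", one argument or row to a line. drive_tool: Moves the arm, as the interface text tells. Scaled input: -1 to 1 covers 0.04 m each way for a shift and 6 degrees each way for a turn. Its arguments: {"type":"object","properties":{"moves":{"type":"array"},"fingers":{"type":"number"}},"required":["moves"]}

```bash
ls; mkdir -p pics; python3 - <<'E'
from plant import r, optics
import cv2,numpy as np
print(r.get_obs(), r.pinch_z)
for n in ("scene","top"):
    im,d=optics.get_image(n); m=optics.camera_model(n); print(n,m)
    cv2.imwrite(f"pics/{n}0.png",cv2.resize(im[:,:,::-1],(800,600),interpolation=cv2.INTER_CUBIC))
    np.savez(f"{n}0.npz",im=im,d=d)
E
```

```text
pics
{'time': 0.0, 'joint_positions': array([ 1.24328195e+00,  9.18536012e-02,  1.23189352e+00, -3.08870121e-05,
        1.81979779e+00, -5.67336651e-02]), 'dq': array([ 6.63968690e-05, -4.79287891e-05, -4.02557289e-04,  5.58437062e-04,
        1.84270281e-03,  3.28149519e-04]), 'joint_torque': array([-2.41904869e-03, -4.46466780e+01, -4.06430125e+01,  6.95756776e-02,
        2.98586965e-02, -1.72674027e-04]), 'tool_pos': array([0.16042416, 0.57784213, 0.22150572]), 'tool_rot': array([ 3.10019861,  1.56884384, -1.88297867]), 'ft_force': array([ 0.33165282, -0.11245111,  0.09577213]), 'wrist_torque': array([-0.01602685, -0.00104792, -0.04844828]), 'finger_gap': 0.08769475414423694} 0.0187
scene {'fx': 458.94498356864807, 'fy': 458.94498356864807, 'cx': 255.8219044058662, 'cy': 193.7226395330361, 'cam_to_world': array([[ 0.56564335,  0.38625643, -0.72859699, -0.42396994],
       [-0.82462356,  0.27200611, -0.4959926 , -0.6764751 ],
       [ 0.0066025 ,  0.88137316,  0.4723746 ,  0.70723164],
       [ 0.        ,  0.        ,  0.        ,  1.        ]])}
top {'fx': 458.35839871202575, 'fy': 458.35839871202575, 'cx': 251.24889884797173, 'cy': 186.78934945843682, 'cam_to_world': array([[-2.03610686e-02,  9.89574831e-01, -1.42573071e-01,
         3.14198700e-01],
       [-9.99782489e-01, -2.07970286e-02, -1.56815166e-03,
        -4.38742440e-04],
       [-4.51689965e-03,  1.42510131e-01,  9.89783037e-01,
         1.67246823e+00],
       [ 0.00000000e+00,  0.00000000e+00,  0.00000000e+00,
         1.00000000e+00]])}
```

View pics/scene0.png

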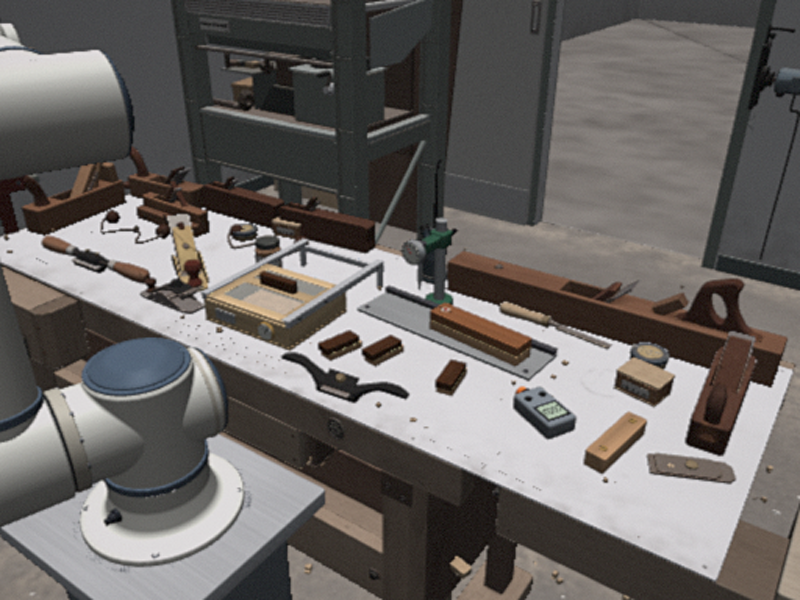

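View pics/top0.png

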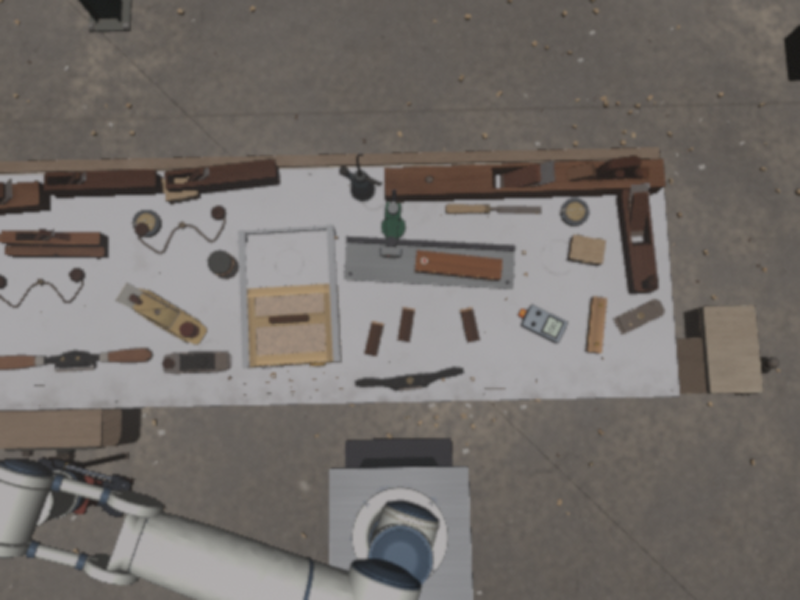

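Scene shows three coupons (top view (374,338), (406,324), (470,324)), box at (288,300), witness at (458,265), timer (543,322) with the button on its left, and the stop at (597,325). Now I'll measure with the depth.

```bash
cat > h.py <<'E'
from plant import r, optics
import cv2,numpy as np
def look(n):
    im,d=optics.get_image(n); return im,d
def cloud(n,d):
    m=optics.camera_model(n); v,u=np.mgrid[:d.shape[0],:d.shape[1]]
    P=np.stack([(u-m["cx"])/m["fx"]*d,-(v-m["cy"])/m["fy"]*d,-d,np.ones_like(d)],-1)@m["cam_to_world"].T
    P[d==0]=np.nan; return P[...,:3]
def proj(n,p):
    m=optics.camera_model(n); q=np.linalg.inv(m["cam_to_world"])@np.r_[p,1]
    return np.array([m["fx"]*q[0]/-q[2]+m["cx"],m["fy"]*-q[1]/-q[2]+m["cy"]])
def ortho(n,im,z,x0,x1,y0,y1,s=1000):
    "image with column = (y1-y)*s , row=(x1-x)*s on plane z"
    w=[(x0,y0),(x0,y1),(x1,y1),(x1,y0)]
    src=np.float32([proj(n,(*p,z)) for p in w]); dst=np.float32([((y1-y)*s,(x1-x)*s) for x,y in w])
    return cv2.warpPerspective(im,cv2.getPerspectiveTransform(src,dst),(int((y1-y0)*s),int((x1-x0)*s)),flags=cv2.INTER_CUBIC)
def clusters(n,d,x0,x1,y0,y1,z0,z1,mn=12):
    P=cloud(n,d)
    with np.errstate(invalid='ignore'):
        M=((P[...,0]>x0)&(P[...,0]<x1)&(P[...,1]>y0)&(P[...,1]<y1)&(P[...,2]>z0)&(P[...,2]<z1)).astype(np.uint8)
    k,L,st,_=cv2.connectedComponentsWithStats(M)
    for i in range(1,k):
        if st[i,4]<mn: continue
        p=P[L==i]; (c,s,a)=cv2.minAreaRect(np.float32(p[:,:2]*1000))
        print(n,st[i].tolist(),'c',np.round(c,1),'s',np.round(s,1),'a',round(a,1),'z',np.round(np.percentile(p[:,2],[5,50,95])*1000,1))
E
python3 - <<'E'
from h import *
for n in("scene","top"):
    f=np.load(n+"0.npz"); d=f["d"]
    P=cloud(n,d)
    B=(abs(P[...,0]-.4)<.1)&(abs(P[...,1])<.4); print(n,'bench z',np.nanpercentile(P[B][:,2]*1000,[5,30,50,70]))
    clusters(n,d,.33,.72,-.55,.36,.016,.2)
    print(optics.boxes_of(n,"coupon_a")); 
    for t in("timer","button_face","bench_stop","witness","glue_jar","needle_tip","glue_spot","cover_handle"):
        print(t,[(np.round(b["rect"],1).tolist(),round(b["confidence"],2)) for b in optics.boxes_of(n,t)[:2]])
E
```

```text
scene bench z [-403.66137778 -124.30407033   -1.52821445    0.99019527]
scene [246, 139, 110, 94, 2141] c [645.5 -83. ] s [394.9 115.2] a 76.9 z [ 18.5  48.  165.4]
scene [129, 153, 117, 67, 3637] c [542.9 241.9] s [327.6 228.1] a 2.0 z [22.8 56.  66.9]
scene [203, 211, 27, 16, 237] c [441.8  50.5] s [36.5 76.2] a 75.3 z [17.1 27.7 30.6]
scene [231, 214, 26, 17, 241] c [473.7 -25.1] s [34.8 76.1] a 80.2 z [17.6 27.6 30.7]
scene [180, 225, 82, 31, 656] c [346.3 -31.2] s [ 35.4 249.2] a 5.7 z [18.1 29.7 39. ]
scene [393, 225, 39, 31, 709] c [ 661.  -448.7] s [119.1  87.7] a 2.5 z [18.5 38.2 41.7]
scene [278, 230, 20, 20, 244] c [ 468.9 -172.7] s [76.7 31.6] a 9.6 z [17.8 27.9 30.3]
scene [439, 231, 21, 49, 153] c [ 628.9 -547.6] s [181.5  12.2] a 3.1 z [26.4 49.9 52.9]
scene [328, 247, 41, 30, 699] c [ 473.5 -336.6] s [114.6  59.3] a 62.9 z [18.7 29.8 32.7]
scene [374, 263, 40, 35, 658] c [ 466.5 -464.4] s [ 36.2 135.6] a 81.3 z [18.5 29.8 32.1]
[{'rect': [288.7, 240.4, 20.6, 24.5], 'confidence': 0.81}, {'rect': [215.9, 223.1, 27.2, 13.9], 'confidence': 0.77}, {'rect': [245.0, 224.2, 2
[... 1456 characters left out ...]
76.1 z [20.6 28.5 33.8]
top [227, 235, 70, 14, 443] c [348.1 -31.8] s [ 35.  248.5] a 5.5 z [18.8 30.4 42.1]
[{'rect': [260.4, 208.0, 11.8, 18.8], 'confidence': 0.67}, {'rect': [237.5, 214.4, 17.2, 27.0], 'confidence': 0.57}, {'rect': [300.1, 208.5, 10.0, 23.6], 'confidence': 0.54}]
timer [([346.9, 206.1, 31.9, 24.9], 0.82)]
button_face []
bench_stop []
witness [([294.6, 170.4, 59.8, 19.3], 0.81), ([301.0, 207.5, 12.8, 18.2], 0.36)]
glue_jar [([144.4, 169.7, 18.2, 20.6], 0.67)]
needle_tip [([274.2, 155.0, 107.1, 57.4], 0.59), ([143.4, 169.3, 22.5, 17.8], 0.41)]
glue_spot [([294.5, 170.0, 56.7, 22.8], 0.55)]
cover_handle [([186.8, 209.0, 60.6, 57.0], 0.89), ([240.8, 217.2, 14.3, 25.2], 0.41)]
```

```bash
cat >> h.py <<'E'
from scipy.spatial.transform import Rotation as Ro
def pose():
    o=r.get_obs(); R=Ro.from_euler('xyz',o["tool_rot"]).as_matrix()
    print('t',round(o["time"],2),'tcp',np.round(o["tool_pos"]*1000,1),'jaw',np.round(np.degrees(np.arctan2(R[1,2],R[0,2])),2),'down',np.round(R[:,0],3),'F',np.round(o["ft_force"],1),'gap',round(o["finger_gap"]*1000,1),'q6',np.round(o["joint_positions"][5],2))
E
python3 - <<'E'
from h import *
pose()
for n in("scene","top"):
    f=np.load(n+"0.npz"); d=f["d"]
    clusters(n,d,.40,.75,.1,.36,.073,.095)   # handle
    clusters(n,d,.36,.75,.1,.36,.059,.068)   # rails
    clusters(n,d,.55,.75,-.35,.15,.044,.053)   # witness top
    clusters(n,d,.55,.75,-.35,.15,.016,.024)   # fence
    clusters(n,d,.55,.75,-.35,.15,.1,.2)   # dial
a=np.load("scene0.npz")["im"];b=np.load("top0.npz")["im"]
args=(.5,.75,-.33,.12,850)
A=ortho("scene",a,.048,*args[:4],s=1700);B=ortho("top",b,.048,*args[:4],s=1700)
cv2.imwrite("pics/w0.png",cv2.resize(np.vstack([A,B])[:,:,::-1],(540,600)))
cv2.imwrite("pics/w0.png",cv2.resize(np.hstack([a[135:255,235:395],np.zeros((120,4,3),np.uint8),b[115:235,205:365]])[:,:,::-1],(800,296),interpolation=cv2.INTER_CUBIC))
E
```

```text
t 1.0 tcp [160.5 578.1 222.6] jaw 74.48 down [ 0. -0. -1.] F [ 0.2 -0.1  0.2] gap 87.5 q6 -0.06
scene [166, 173, 24, 12, 131] c [489.  237.9] s [19.9 87.9] a 0.8 z [73.9 82.1 86.1]
scene [129, 153, 68, 36, 244] c [540.8 343.8] s [316.   24.3] a 2.6 z [61.  63.9 66.1]
scene [179, 166, 66, 41, 334] c [550.1 144.8] s [319.8  31.3] a 2.1 z [59.9 63.1 65.7]
scene [165, 179, 25, 10, 58] c [483.8 242. ] s [ 14.3 100.7] a 2.5 z [59.2 63.3 67.4]
scene [234, 170, 12, 8, 20] c [679.  138.9] s [62.7  5.4] a 1.2 z [44.6 49.8 52.8]
scene [277, 180, 8, 4, 22] c [702.7  -3.2] s [19.1 22.7] a 24.6 z [44.8 49.2 52.5]
scene [275, 193, 65, 31, 655] c [ 610. -149.] s [201.5  55.2] a 82.2 z [45.3 48.4 50.7]
scene [246, 183, 43, 14, 144] c [699.9  42.7] s [135.4  65.3] a 85.4 z [16.3 19.7 22.9]
scene [319, 195, 33, 13, 92] c [ 739.  -178.4] s [107.6  22.2] a 88.4 z [16.5 20.1 23.4]
scene [275, 206, 64, 27, 156] c [ 587.8 -151. ] s [ 44.2 200.2] a 4.2 z [16.3 20.3 23.8]
scene [340, 217, 16, 9, 57] c [ 653.4 -261.1] s [50.8 16.6] a 82.8 z [16.8 20.  22.2]
scene [257, 139, 35, 36, 561] c [678.1  -5.6] s [ 49.
[... 913 characters left out ...]
 49.3] a 82.4 z [44.8 48.7 52.4]
top [285, 133, 19, 4, 39] c [ 743.4 -160. ] s [10.8 67.1] a 3.1 z [16.4 20.9 23.4]
top [305, 133, 8, 4, 19] c [ 743.4 -213.5] s [26.4 10.3] a 88.3 z [17.8 20.6 23. ]
top [255, 141, 5, 7, 14] c [710.3 -20.2] s [24.6 12. ] a 16.1 z [16.8 18.7 21.6]
top [222, 151, 25, 6, 73] c [678.9  63.2] s [18.4 88.6] a 0.2 z [16.7 20.  23. ]
top [254, 153, 8, 4, 18] c [671.8 -23.3] s [12.3 25.9] a 0.6 z [16.6 19.5 22.8]
top [261, 153, 45, 6, 129] c [ 664.3 -117. ] s [161.8  17.3] a 86.1 z [16.5 20.2 23.2]
top [307, 155, 23, 6, 65] c [ 655.2 -244.9] s [81.4 15.1] a 86.6 z [16.9 19.8 23.7]
top [243, 124, 14, 41, 346] c [680.7   4.8] s [ 44.  137.9] a 88.7 z [148.4 162.6 187.7]
```

View pics/w0.png

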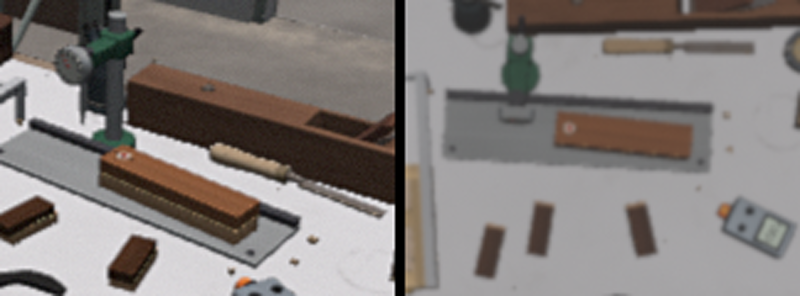

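Crop: the spot ring sits at the +y end of the witness at (120,155) left panel, needle line beneath the dial near (83,110), tester clear. Opening the cover by pushing the handle with closed fingers.

Call:
{"api": "drive_tool", "payload": {
  "moves": [
    [[0.7,-0.85,-0.28,0,0,0.295],[0.7,-0.85,-0.28,0,0,0.295],[0.7,-0.85,-0.28,0,0,0.295],[0.7,-0.85,-0.28,0,0,0.295],[0.7,-0.85,-0.28,0,0,0.295],[0.7,-0.85,-0.28,0,0,0.295],[0.7,-0.85,-0.28,0,0,0.295],[0.7,-0.85,-0.28,0,0,0.295],[0.7,-0.85,-0.28,0,0,0.295],[0.7,-0.85,-0.28,0,0,0.295],[0,0,0,0,0,0],[0,0,0,0,0,0],[0,0,0,0,0,0]]
  ],
  "fingers": 0
}}

```text
time: 2.08
tool_pos: [0.4171, 0.2666, 0.1202]
tool_rot: [0.258, 1.57, 1.866]
ft_force: [0.2, 0.0, -0.5]
finger_gap: 0.0046
```

Call:
{"api": "drive_tool", "payload": {
  "moves": [
    [[0.3,-0.37,0,0,0,0],[0.28,-0.37,0,0,0,0],[0,0,-0.5,0,0,0],[0,0,-0.5,0,0,0],[0,0,-0.4,0,0,0],[0,0,0,0,0,0],[0,0,0,0,0,0]]
  ],
  "fingers": 0
}}

```text
time: 2.67
tool_pos: [0.4394, 0.238, 0.0639]
tool_rot: [1.775, 1.57, -2.897]
ft_force: [-0.2, -0.5, -0.0]
finger_gap: -0.0
```

```bash
python3 -c "
from h import *
pose()"
```

```text
t 2.67 tcp [439.4 238.   63.9] jaw 92.31 down [-0.001 -0.    -1.   ] F [-0.2 -0.5 -0. ] gap -0.0 q6 -1.18
```

Call:
{"api": "drive_tool", "payload": {
  "moves": [
    [[0.35,0.013,0,0,0,0],[0.35,0.013,0,0,0,0],[0.35,0.013,0,0,0,0],[0.35,0.013,0,0,0,0],[0.35,0.013,0,0,0,0],[0.35,0.013,0,0,0,0],[0.35,0.013,0,0,0,0],[0.35,0.013,0,0,0,0],[0.35,0.013,0,0,0,0],[0.35,0.013,0,0,0,0],[0.35,0.013,0,0,0,0],[0.25,0.01,0,0,0,0],[0.1,0,0,0,0,0],[0,0,0,0,0,0]]
  ]
}}

```text
time: 3.83
tool_pos: [0.6094, 0.244, 0.0655]
tool_rot: [-1.301, 1.568, 0.308]
ft_force: [0.2, 0.2, -1.3]
finger_gap: 0.0006
```

Call:
{"api": "drive_tool", "payload": {
  "moves": [
    [[0.1,0,0,0,0,0],[0.1,0,0,0,0,0],[0.05,0,0,0,0,0],[0,0,0,0,0,0]]
  ]
}}

```text
time: 4.17
tool_pos: [0.6134, 0.2438, 0.0651]
tool_rot: [1.563, 1.56, -3.109]
ft_force: [-21.6, -1.1, 11.5]
finger_gap: 0.0004
```

```bash
python3 - <<'E'
from h import *
pose()
im,d=look("top"); P=cloud("top",d)
clusters("top",d,.42,.75,.1,.36,.073,.1)
clusters("top",d,.36,.56,.1,.36,-.01,.02)
clusters("top",d,.36,.75,.1,.36,.035,.07)
E
```

```text
t 4.17 tcp [613.4 243.8  65.1] jaw 92.29 down [-0.011 -0.    -1.   ] F [-21.6  -1.1  11.5] gap 0.4 q6 -1.29
top [215, 186, 11, 55, 453] c [461.  118.3] s [ 36.7 197.6] a 89.4 z [-5.6  0.3  8.5]
top [166, 191, 30, 10, 156] c [532.3 261.6] s [ 29.4 107.2] a 10.3 z [ 1.2  6.1 14.3]
top [204, 190, 9, 36, 153] c [481.9 156.6] s [132.3  26.2] a 6.1 z [ 0.2  7.1 14.2]
top [160, 206, 13, 26, 155] c [444.7 314.4] s [91.4 40.4] a 3.1 z [ 1.7  7.7 15.1]
top [154, 232, 22, 11, 153] c [378.3 321. ] s [36.3 77.6] a 0.4 z [-6.4  1.1  6.5]
top [190, 142, 28, 89, 865] c [555.3 172.2] s [322.1  87.7] a 2.0 z [51.4 59.5 67.5]
top [161, 163, 6, 5, 20] c [631.  315.7] s [20.9 13.5] a 74.3 z [50.  55.4 60.7]
top [159, 172, 37, 21, 565] c [571.  266.4] s [ 71.6 125.9] a 2.0 z [49.5 56.2 62.2]
top [154, 183, 20, 52, 268] c [476.  316.8] s [183.1  61.7] a 3.3 z [42.  61.7 67.2]
```

Call:
{"api": "drive_tool", "payload": {
  "moves": [
    [[-0.5,0,0.5,0,0,0],[0,0,1,0,0,0],[-0.4625,-0.609,0,0,0,-0.356],[-0.4625,-0.609,0,0,0,-0.356],[-0.4625,-0.609,0,0,0,-0.356],[-0.4625,-0.609,0,0,0,-0.356],[-0.4625,-0.609,0,0,0,-0.356],[-0.4625,-0.609,0,0,0,-0.356],[-0.4625,-0.609,0,0,0,-0.356],[-0.4625,-0.609,0,0,0,-0.356],[0,0,0,0,0,0],[0,0,0,0,0,0]]
  ],
  "fingers": 56
}}

```text
time: 5.22
tool_pos: [0.4502, 0.0473, 0.1247]
tool_rot: [-1.317, 1.568, -0.008]
ft_force: [0.1, -0.7, 0.9]
finger_gap: 0.0559
```

```bash
python3 - <<'E'
from h import *
pose()
E
```

```text
t 5.22 tcp [450.2  47.3 124.7] jaw 74.99 down [ 0.002 -0.    -1.   ] F [ 0.1 -0.7  0.9] gap 55.9 q6 -1.28
```

Call:
{"api": "drive_tool", "payload": {
  "moves": [
    [[-0.125,0.03,-0.5,0,0,0],[0,0,-0.5,0,0,0],[0,0,-0.5,0,0,0],[0,0,-0.5,0,0,0],[0,0,-0.5,0,0,0],[0,0,-0.47,0,0,0],[0,0,0,0,0,0],[0,0,0,0,0,0]]
  ]
}}

```text
time: 5.88
tool_pos: [0.4452, 0.0499, 0.0047]
tool_rot: [1.778, 1.569, 3.09]
ft_force: [0.2, 0.4, 0.9]
finger_gap: 0.0559
```

Call:
{"api": "drive_tool", "payload": {
  "moves": [
    [[0,0,0,0,0,0],[0,0,0,0,0,0],[0,0,0,0,0,0],[0,0,0,0,0,0],[0,0,0,0,0,0],[0,0,0,0,0,0]]
  ],
  "fingers": 20
}}

```text
time: 6.38
tool_pos: [0.446, 0.0493, 0.006]
tool_rot: [-1.176, 1.569, 0.135]
ft_force: [-0.3, -0.5, 4.7]
finger_gap: 0.0302
```

```bash
python3 - <<'E'
from h import *
pose()
E
```

```text
t 6.38 tcp [446.   49.3   6. ] jaw 75.1 down [ 0.002  0.    -1.   ] F [-0.3 -0.5  4.7] gap 30.2 q6 -1.28
```

Call:
{"api": "drive_tool", "payload": {
  "moves": [
    [[0,0,0.5,0,0,0],[0,0,0.8,0,0,0],[0,0,0.8,0,0,0],[0,0,0.6,0,0,0],[0.056,0.6,0,0,0,0.356],[0.056,0.6,0,0,0,0.356],[0.056,0.6,0,0,0,0.356],[0.056,0.6,0,0,0,0.356],[0.056,0.6,0,0,0,0.356],[0.056,0.6,0,0,0,0.356],[0.056,0.6,0,0,0,0.356],[0.056,0.6,0,0,0,0.356],[0,0,0,0,0,0],[0,0,0,0,0,0]]
  ]
}}

```text
time: 7.55
tool_pos: [0.4629, 0.2418, 0.1126]
tool_rot: [2.175, 1.569, -2.498]
ft_force: [0.7, -0.1, -0.8]
finger_gap: 0.0298
```

```bash
python3 - <<'E'
from h import *
pose()
im,d=look("scene"); clusters("scene",d,.40,.52,.1,.36,.07,.14)
cv2.imwrite("pics/held1.png",cv2.resize(im[120:270,100:300,::-1],(800,600),interpolation=cv2.INTER_CUBIC))
E
```

```text
t 7.55 tcp [462.9 241.8 112.6] jaw 92.27 down [-0.001 -0.001 -1.   ] F [ 0.7 -0.1 -0.8] gap 29.8 q6 -1.19
scene [157, 161, 25, 17, 271] c [461.5 239.7] s [49.1 85.9] a 78.9 z [110.  129.3 137. ]
```

View pics/held1.png

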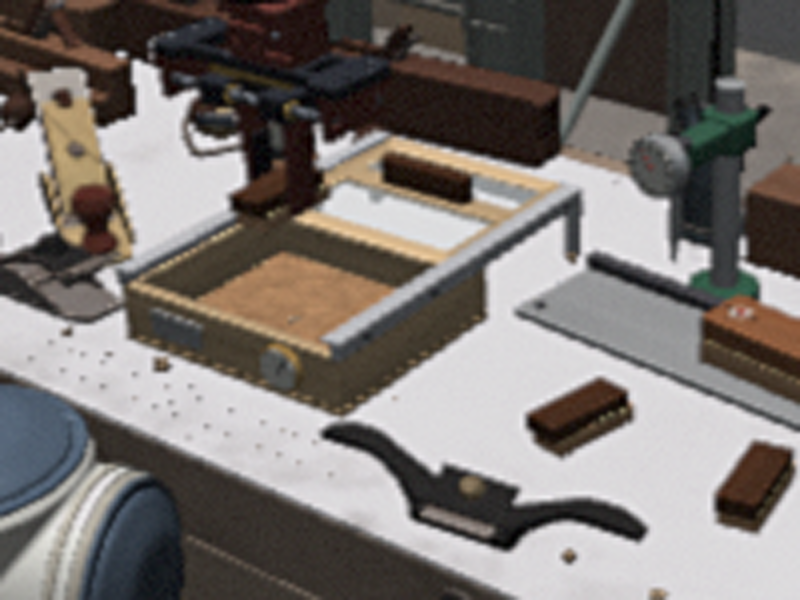

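Cover is back; coupon held over the open box; needle tip seen at crop (673,260). Lowering it into the middle slot.

Call:
{"api": "drive_tool", "payload": {
  "moves": [
    [[0.02,0,-0.5,0,0,0],[0,0,-0.5,0,0,0],[0,0,-0.5,0,0,0],[0,0,-0.5,0,0,0],[0,0,-0.3,0,0,0],[0,0,-0.2,0,0,0],[0,0,0,0,0,0],[0,0,0,0,0,0]]
  ]
}}

```text
time: 8.27
tool_pos: [0.4645, 0.2409, 0.0137]
tool_rot: [-1.309, 1.57, 0.299]
ft_force: [0.4, -0.7, -0.8]
finger_gap: 0.03
```

Call:
{"api": "drive_tool", "payload": {
  "moves": [
    [[0,0,0,0,0,0],[0,0,0,0,0,0],[0,0,0,0,0,0],[0,0,0,0,0,0],[0,0,0.3,0,0,0],[0,0,0.7,0,0,0],[0,0,0.7,0,0,0],[0,0,0.7,0,0,0],[0,0,0,0,0,0]]
  ],
  "fingers": 42
}}

```text
time: 9.02
tool_pos: [0.4668, 0.2426, 0.1172]
tool_rot: [-1.194, 1.56, 0.415]
ft_force: [1.7, 0.2, 1.1]
finger_gap: 0.042
```

```bash
python3 - <<'E'
from h import *
pose()
E
```

```text
t 9.02 tcp [466.8 242.6 117.2] jaw 92.19 down [ 0.01   0.004 -1.   ] F [1.7 0.2 1.1] gap 42.0 q6 -1.19
```

Call:
{"api": "drive_tool", "payload": {
  "moves": [
    [[0.028,-0.667,0,0,0,-0.203],[0.028,-0.667,0,0,0,-0.203],[0.028,-0.667,0,0,0,-0.203],[0.028,-0.667,0,0,0,-0.203],[0.028,-0.667,0,0,0,-0.203],[0.028,-0.667,0,0,0,-0.203],[0.028,-0.667,0,0,0,-0.203],[0.028,-0.667,0,0,0,-0.203],[0.028,-0.667,0,0,0,-0.203],[0.028,-0.667,0,0,0,-0.203],[0,0,0,0,0,0],[0,0,0,0,0,0]]
  ],
  "fingers": 58
}}

```text
time: 10.02
tool_pos: [0.4753, -0.0264, 0.1095]
tool_rot: [-0.691, 1.57, 0.703]
ft_force: [-0.4, 0.7, 0.2]
finger_gap: 0.0581
```

```bash
python3 - <<'E'
from h import *
pose()
for n in("top","scene"):
    im,d=look(n)
    clusters(n,d,.40,.55,-.24,.1,.016,.04)
    clusters(n,d,.40,.53,.16,.32,.022,.045)
E
```

```text
t 10.02 tcp [475.3 -26.4 109.5] jaw 79.87 down [ 0.  0. -1.] F [-0.4  0.7  0.2] gap 58.1 q6 -1.52
top [295, 196, 12, 23, 181] c [ 473.9 -173.9] s [79.3 30.4] a 9.2 z [22.3 29.  34.9]
top [254, 210, 10, 9, 63] c [451.7 -22.4] s [29.6 26.6] a 79.0 z [22.3 28.  32.6]
top [182, 201, 10, 23, 188] c [464.5 238.3] s [79.3 31.3] a 2.4 z [26.8 34.1 39.9]
scene [231, 214, 26, 17, 241] c [473.2 -24.7] s [34.7 77. ] a 79.5 z [17.9 27.8 30.3]
scene [278, 230, 20, 20, 243] c [ 468.3 -172.7] s [77.3 31.3] a 10.8 z [18.1 27.6 30.5]
scene [160, 189, 24, 14, 167] c [460.3 240.2] s [80.1 37. ] a 2.9 z [24.1 33.6 36.7]
```

Middle coupon lies flat (top z ≈ 34 mm) at the slot. Coupon 2 now.

Call:
{"api": "drive_tool", "payload": {
  "moves": [
    [[0,0,-0.5,0,0,0],[0,0,-0.5,0,0,0],[0,0,-0.5,0,0,0],[0,0,-0.5,0,0,0],[0,0,-0.5,0,0,0],[0,0,-0.12,0,0,0],[0,0,0,0,0,0],[0,0,0,0,0,0]]
  ]
}}

```text
time: 10.78
tool_pos: [0.4756, -0.0248, 0.0051]
tool_rot: [-1.164, 1.57, 0.234]
ft_force: [0.3, -0.4, 0.3]
finger_gap: 0.0578
```

Call:
{"api": "drive_tool", "payload": {
  "moves": [
    [[0,0,0,0,0,0],[0,0,0,0,0,0],[0,0,0,0,0,0],[0,0,0,0,0,0],[0,0,0,0,0,0],[0,0,0,0,0,0]]
  ],
  "fingers": 20
}}

```text
time: 11.28
tool_pos: [0.4757, -0.0255, 0.005]
tool_rot: [-1.346, 1.57, 0.051]
ft_force: [0.3, 0.4, 2.5]
finger_gap: 0.0295
```

Call:
{"api": "drive_tool", "payload": {
  "moves": [
    [[0,0,0.5,0,0,0],[0,0,0.8,0,0,0],[0,0,0.8,0,0,0],[0,0,0.6,0,0,0],[-0.029,0.67,0,0,0,0.171],[-0.029,0.67,0,0,0,0.171],[-0.029,0.67,0,0,0,0.171],[-0.029,0.67,0,0,0,0.171],[-0.029,0.67,0,0,0,0.171],[-0.029,0.67,0,0,0,0.171],[-0.029,0.67,0,0,0,0.171],[-0.029,0.67,0,0,0,0.171],[-0.029,0.67,0,0,0,0.171],[-0.029,0.67,0,0,0,0.171],[-0.029,0.67,0,0,0,0.171],[-0.029,0.67,0,0,0,0.171],[0,0,0,0,0,0],[0,0,0,0,0,0],[0,0,0,0,0,0]]
  ]
}}

```text
time: 12.87
tool_pos: [0.4613, 0.2955, 0.1119]
tool_rot: [2.571, 1.57, -2.101]
ft_force: [0.3, -0.2, -0.5]
finger_gap: 0.0298
```

```bash
python3 - <<'E'
from h import *
pose()
im,d=look("scene"); clusters("scene",d,.40,.52,.1,.38,.07,.14)
E
```

```text
t 12.87 tcp [461.3 295.5 111.9] jaw 92.31 down [-0.001 -0.001 -1.   ] F [ 0.3 -0.2 -0.5] gap 29.8 q6 -1.1
scene [144, 157, 26, 16, 262] c [462.  292.3] s [49.  84.8] a 76.9 z [110.9 129.4 137.6]
```

Call:
{"api": "drive_tool", "payload": {
  "moves": [
    [[0.015,0.01,-0.5,0,0,0],[0,0,-0.5,0,0,0],[0,0,-0.5,0,0,0],[0,0,-0.5,0,0,0],[0,0,-0.3,0,0,0],[0,0,-0.18,0,0,0],[0,0,0,0,0,0],[0,0,0,0,0,0]]
  ]
}}

```text
time: 13.58
tool_pos: [0.4625, 0.2962, 0.0139]
tool_rot: [-1.195, 1.57, 0.416]
ft_force: [0.6, 0.8, -0.1]
finger_gap: 0.0299
```

Call:
{"api": "drive_tool", "payload": {
  "moves": [
    [[0,0,0,0,0,0],[0,0,0,0,0,0],[0,0,0,0,0,0],[0,0,0,0,0,0],[0,0,0.3,0,0,0],[0,0,0.7,0,0,0],[0,0,0.7,0,0,0],[0,0,0.7,0,0,0],[0,0,0,0,0,0]]
  ],
  "fingers": 40
}}

```text
time: 14.33
tool_pos: [0.4646, 0.298, 0.1175]
tool_rot: [-1.102, 1.559, 0.509]
ft_force: [0.5, 0.7, 1.1]
finger_gap: 0.0402
```

Call:
{"api": "drive_tool", "payload": {
  "moves": [
    [[0.0133,-0.7336,0,0,0,0.083],[0.0133,-0.7336,0,0,0,0.083],[0.0133,-0.7336,0,0,0,0.083],[0.0133,-0.7336,0,0,0,0.083],[0.0133,-0.7336,0,0,0,0.083],[0.0133,-0.7336,0,0,0,0.083],[0.0133,-0.7336,0,0,0,0.083],[0.0133,-0.7336,0,0,0,0.083],[0.0133,-0.7336,0,0,0,0.083],[0.0133,-0.7336,0,0,0,0.083],[0.0133,-0.7336,0,0,0,0.083],[0.0133,-0.7336,0,0,0,0.083],[0.0133,-0.7336,0,0,0,0.083],[0.0133,-0.7336,0,0,0,0.083],[0.0133,-0.7336,0,0,0,0.083],[0.0133,-0.7336,0,0,0,0.083],[0,0,0,0,0,0],[0,0,0,0,0,0]]
  ],
  "fingers": 58
}}

```text
time: 15.83
tool_pos: [0.4703, -0.174, 0.1093]
tool_rot: [0.221, 1.57, 1.969]
ft_force: [-0.1, 0.2, 0.2]
finger_gap: 0.0575
```

```bash
python3 - <<'E'
from h import *
pose()
for n in("top","scene"):
    im,d=look(n)
    clusters(n,d,.40,.55,-.24,.1,.016,.04)
    clusters(n,d,.40,.53,.16,.33,.022,.045)
E
```

```text
t 15.83 tcp [ 470.3 -174.   109.3] jaw 100.12 down [-0.  0. -1.] F [-0.1  0.2  0.2] gap 57.5 q6 -2.17
top [298, 212, 9, 7, 46] c [ 444.8 -179.3] s [19.7 30.8] a 13.0 z [25.  28.2 32.6]
top [182, 201, 10, 23, 188] c [464.1 238.2] s [78.3 31.5] a 3.5 z [26.  34.1 39.7]
top [166, 202, 10, 22, 186] c [463.  292.5] s [76.5 31. ] a 3.8 z [26.3 34.2 39.8]
scene [278, 230, 20, 20, 247] c [ 468.6 -172.9] s [79.5 31.2] a 10.5 z [17.9 27.8 30.6]
scene [147, 184, 24, 14, 169] c [460.2 294.2] s [78.3 35.6] a 3.2 z [24.9 33.9 36.6]
scene [160, 189, 24, 14, 171] c [460.  239.7] s [77.6 32.3] a 1.8 z [23.9 33.9 36.6]
```

Call:
{"api": "drive_tool", "payload": {
  "moves": [
    [[0,0,-0.5,0,0,0],[0,0,-0.5,0,0,0],[0,0,-0.5,0,0,0],[0,0,-0.5,0,0,0],[0,0,-0.5,0,0,0],[0,0,-0.12,0,0,0],[0,0,0,0,0,0],[0,0,0,0,0,0]]
  ]
}}

```text
time: 16.6
tool_pos: [0.4709, -0.1724, 0.0052]
tool_rot: [-1.951, 1.57, -0.199]
ft_force: [0.3, -0.1, 0.2]
finger_gap: 0.0582
```

Call:
{"api": "drive_tool", "payload": {
  "moves": [
    [[0,0,0,0,0,0],[0,0,0,0,0,0],[0,0,0,0,0,0],[0,0,0,0,0,0],[0,0,0,0,0,0],[0,0,0,0,0,0]]
  ],
  "fingers": 20
}}

```text
time: 17.1
tool_pos: [0.4708, -0.1732, 0.005]
tool_rot: [-2.004, 1.57, -0.253]
ft_force: [-0.4, -0.0, 2.7]
finger_gap: 0.0299
```

Call:
{"api": "drive_tool", "payload": {
  "moves": [
    [[0,0,0.5,0,0,0],[0,0,0.8,0,0,0],[0,0,0.8,0,0,0],[0,0,0.6,0,0,0],[-0.009,0.6906,0,0,0,-0.1015],[-0.009,0.6906,0,0,0,-0.1015],[-0.009,0.6906,0,0,0,-0.1015],[-0.009,0.6906,0,0,0,-0.1015],[-0.009,0.6906,0,0,0,-0.1015],[-0.009,0.6906,0,0,0,-0.1015],[-0.009,0.6906,0,0,0,-0.1015],[-0.009,0.6906,0,0,0,-0.1015],[-0.009,0.6906,0,0,0,-0.1015],[-0.009,0.6906,0,0,0,-0.1015],[-0.009,0.6906,0,0,0,-0.1015],[-0.009,0.6906,0,0,0,-0.1015],[-0.009,0.6906,0,0,0,-0.1015],[0,0,0,0,0,0],[0,0,0,0,0,0],[0,0,0,0,0,0]]
  ]
}}

```text
time: 18.77
tool_pos: [0.4657, 0.1855, 0.1121]
tool_rot: [2.533, 1.57, -2.137]
ft_force: [0.4, -0.0, -0.5]
finger_gap: 0.0302
```

```bash
python3 - <<'E'
from h import *
pose()
im,d=look("scene"); clusters("scene",d,.40,.52,.1,.38,.07,.14)
E
```

```text
t 18.77 tcp [465.7 185.5 112.1] jaw 92.39 down [-0.001 -0.001 -1.   ] F [ 0.4 -0.  -0.5] gap 30.2 q6 -1.3
scene [172, 165, 26, 17, 281] c [467.4 181.5] s [45.6 85.5] a 79.5 z [111.2 129.1 137.9]
```

Call:
{"api": "drive_tool", "payload": {
  "moves": [
    [[0.01,0.01,-0.5,0,0,0],[0,0,-0.5,0,0,0],[0,0,-0.5,0,0,0],[0,0,-0.5,0,0,0],[0,0,-0.3,0,0,0],[0,0,-0.19,0,0,0],[0,0,0,0,0,0],[0,0,0,0,0,0]]
  ]
}}

```text
time: 19.48
tool_pos: [0.4667, 0.1861, 0.0133]
tool_rot: [-1.359, 1.57, 0.252]
ft_force: [-0.2, 0.6, -1.8]
finger_gap: 0.0299
```

Call:
{"api": "drive_tool", "payload": {
  "moves": [
    [[0,0,0,0,0,0],[0,0,0,0,0,0],[0,0,0,0,0,0],[0,0,0,0,0,0],[0,0,0.3,0,0,0],[0,0,0.7,0,0,0],[0,0,0.7,0,0,0],[0,0,0.7,0,0,0],[0,0,0,0,0,0],[0,0,0,0,0,0]]
  ],
  "fingers": 40
}}

```text
time: 20.32
tool_pos: [0.4675, 0.1869, 0.1119]
tool_rot: [-1.303, 1.566, 0.309]
ft_force: [0.9, 0.1, -0.7]
finger_gap: 0.0398
```

```bash
python3 - <<'E'
from h import *
pose()
im,d=look("scene")
clusters("scene",d,.40,.53,.15,.33,.022,.045)
clusters("scene",d,.40,.75,.1,.36,.073,.09)
E
```

```text
t 20.32 tcp [467.5 186.9 111.9] jaw 92.37 down [ 0.005  0.002 -1.   ] F [ 0.9  0.1 -0.7] gap 39.8 q6 -1.3
scene [147, 184, 24, 14, 172] c [462.4 295.9] s [79.8 35.5] a 1.8 z [24.  33.9 36.9]
scene [160, 189, 24, 14, 171] c [462.3 240.1] s [79.6 33.7] a 2.0 z [24.1 34.  36.7]
scene [175, 193, 21, 14, 92] c [464.2 191.1] s [78.8 26.3] a 5.5 z [31.1 34.7 36.8]
scene [195, 158, 23, 10, 108] c [631.3 244.3] s [17.8 88.4] a 1.4 z [73.6 80.7 87. ]
```

Call:
{"api": "drive_tool", "payload": {
  "moves": [
    [[0,0,0.3,0,0,0],[0.62,0.184,0,0,0,0],[0.62,0.184,0,0,0,0],[0.62,0.184,0,0,0,0],[0.62,0.184,0,0,0,0],[0.62,0.184,0,0,0,0],[0.62,0.184,0,0,0,0],[0.62,0.184,0,0,0,0],[0.62,0.184,0,0,0,0],[0,0,0,0,0,0],[0,0,0,0,0,0],[0,0,0,0,0,0]]
  ],
  "fingers": 0
}}

```text
time: 21.37
tool_pos: [0.6638, 0.2451, 0.1198]
tool_rot: [1.809, 1.568, -2.862]
ft_force: [-0.1, -0.2, -0.4]
finger_gap: 0.0007
```

Call:
{"api": "drive_tool", "payload": {
  "moves": [
    [[0,0,-0.5,0,0,0],[0,0,-0.5,0,0,0],[0,0,-0.3,0,0,0],[0,0,0,0,0,0],[-0.35,-0.013,0,0,0,0],[-0.35,-0.013,0,0,0,0],[-0.35,-0.013,0,0,0,0],[-0.35,-0.013,0,0,0,0],[-0.35,-0.013,0,0,0,0],[-0.35,-0.013,0,0,0,0],[-0.35,-0.013,0,0,0,0],[-0.35,-0.013,0,0,0,0],[-0.35,-0.013,0,0,0,0],[-0.35,-0.013,0,0,0,0],[-0.2,-0.013,0,0,0,0],[-0.1,0,0,0,0,0],[0,0,0,0,0,0]]
  ]
}}

```text
time: 22.78
tool_pos: [0.5123, 0.2398, 0.0701]
tool_rot: [-1.071, 1.569, 0.542]
ft_force: [-0.2, 0.2, 0.8]
finger_gap: 0.0003
```

Call:
{"api": "drive_tool", "payload": {
  "moves": [
    [[-0.08,0,0,0,0,0],[-0.08,0,0,0,0,0],[0,0,0,0,0,0]]
  ]
}}

```text
time: 23.03
tool_pos: [0.5071, 0.2398, 0.0695]
tool_rot: [-1.408, 1.568, 0.204]
ft_force: [2.6, -1.0, 2.2]
finger_gap: 0.0008
```

Call:
{"api": "drive_tool", "payload": {
  "moves": [
    [[-0.05,0,0,0,0,0],[-0.05,0,0,0,0,0],[0,0,0,0,0,0]]
  ]
}}

```text
time: 23.28
tool_pos: [0.507, 0.2397, 0.0696]
tool_rot: [-1.484, 1.559, 0.127]
ft_force: [19.1, 2.3, -6.1]
finger_gap: 0.0004
```

Call:
{"api": "drive_tool", "payload": {
  "moves": [
    [[0.4,0,0,0,0,0],[0,0,0.8,0,0,0],[0,0,1,0,0,0],[-0.1,-0.7,0,0,0,-0.95],[-0.1,-0.7,0,0,0,-0.95],[-0.1,-0.7,0,0,0,-0.95],[-0.1,-0.7,0,0,0,-0.95],[-0.1,-0.7,0,0,0,-0.95],[-0.1,-0.7,0,0,0,-0.95],[-0.1,-0.7,0,0,0,-0.95],[-0.1,-0.7,0,0,0,-0.95],[-0.1,-0.7,0,0,0,-0.95],[-0.1,-0.7,0,0,0,-0.95],[-0.1,-0.7,0,0,0,-0.95],[-0.1,-0.7,0,0,0,-0.95],[-0.1,-0.7,0,0,0,-0.95],[0,0,0,0,0,-0.95],[0,0,0,0,0,-0.95],[0,0,0,0,0,-0.95]]
  ],
  "fingers": 75
}}

```text
time: 24.87
tool_pos: [0.4657, -0.1247, 0.1401]
tool_rot: [2.518, 1.568, 2.532]
ft_force: [-0.4, -0.4, -0.1]
finger_gap: 0.0749
```

```bash
python3 - <<'E'
from h import *
pose()
for n in("top","scene"):
    im,d=look(n)
    np.savez(n+"1.npz",im=im,d=d)
    clusters(n,d,.40,.75,.1,.36,.073,.09)
    clusters(n,d,.55,.75,-.35,.15,.044,.053,100)
    clusters(n,d,.40,.55,-.6,-.25,.018,.04,100)
im=np.load("scene1.npz")["im"]
a=cv2.resize(im[130:180,240:340,::-1],(800,400),interpolation=cv2.INTER_CUBIC)
b=cv2.resize(im[180:205,240:340,::-1],(800,200),interpolation=cv2.INTER_CUBIC)
cv2.imwrite("pics/needle.png",np.vstack([a,b]))
E
```

```text
t 24.87 tcp [ 465.7 -124.7  140.1] jaw 0.8 down [-0.002  0.001 -1.   ] F [-0.4 -0.4 -0.1] gap 74.9 q6 -0.35
top [172, 201, 26, 6, 113] c [489.5 236.3] s [16.5 87.6] a 3.1 z [77.1 83.1 88.6]
top [266, 160, 56, 19, 500] c [ 610.8 -150.9] s [199.7  49.4] a 82.6 z [44.8 48.4 52.5]
top [328, 186, 30, 23, 415] c [ 513.8 -321.7] s [108.   56.4] a 63.2 z [23.5 31.  37.4]
top [375, 189, 14, 37, 371] c [ 467.4 -465.3] s [ 36.5 129.4] a 80.7 z [23.1 30.6 36.6]
scene [165, 173, 25, 12, 137] c [485.9 239. ] s [17.5 90. ] a 0.9 z [74.  82.4 86.6]
scene [275, 193, 65, 31, 650] c [ 609.1 -149.1] s [203.3  54.5] a 82.5 z [45.4 48.4 50.9]
scene [328, 238, 40, 27, 608] c [ 512.4 -318.8] s [115.8  60.2] a 64.9 z [20.5 30.  32.6]
scene [374, 263, 40, 35, 627] c [ 465.3 -464.6] s [ 35.  133.2] a 80.4 z [21.3 29.8 32.2]
scene [439, 271, 25, 15, 187] c [ 539.2 -573.3] s [53.  13.3] a 88.3 z [19.6 29.2 39.2]
```

View pics/needle.png

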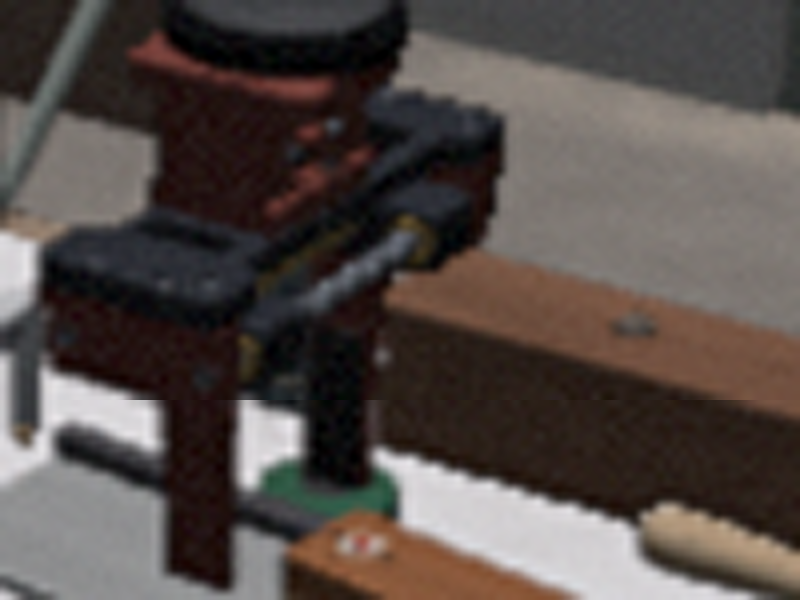

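Gripper hides the needle here; spot visible at (362,545). The timer got knocked (now at ~(0.513,-0.32)). I'll use the first image for the needle.

```bash
python3 - <<'E'
from h import *
im=np.load("scene0.npz")["im"]
cv2.imwrite("pics/needle2.png",cv2.resize(im[160:210,250:310,::-1],(720,600),interpolation=cv2.INTER_CUBIC))
d=np.load("scene0.npz")["d"];P=cloud("scene",d)
for v in range(166,192):
    g=im[v,260:276].astype(int).sum(1)//3; print(v,g.tolist(),np.round(P[v,262:274,0]*1000).tolist() if v%4==0 else '')
# spot: reddish+pale ring
print(proj("scene",(.643,0,.058)))
E
```

```text
166 [65, 65, 76, 79, 79, 79, 67, 62, 58, 45, 37, 30, 24, 25, 34, 33] 
167 [113, 74, 60, 67, 77, 77, 68, 62, 48, 38, 33, 27, 23, 27, 26, 27] 
168 [179, 126, 78, 70, 67, 70, 62, 50, 44, 45, 33, 26, 25, 31, 25, 30] [614.0, 615.0, 614.0, 614.0, 614.0, 615.0, 637.0, 642.0, 783.0, 783.0, 779.0, 782.0]
169 [215, 202, 175, 139, 128, 126, 127, 84, 53, 56, 40, 22, 28, 24, 29, 28] 
170 [217, 220, 212, 205, 207, 210, 211, 137, 61, 59, 41, 26, 29, 23, 22, 25] 
171 [217, 215, 218, 217, 217, 225, 226, 145, 62, 57, 43, 27, 23, 22, 30, 29] 
172 [214, 216, 218, 214, 216, 221, 200, 121, 57, 56, 38, 19, 22, 32, 26, 26] [815.0, 815.0, 821.0, 817.0, 826.0, 639.0, 639.0, 644.0, 781.0, 782.0, 781.0, 776.0]
173 [216, 217, 215, 217, 217, 219, 193, 113, 55, 56, 40, 27, 28, 25, 25, 25] 
174 [215, 215, 215, 216, 218, 219, 192, 114, 56, 58, 41, 26, 23, 30, 29, 29] 
175 [217, 217, 216, 217, 219, 220, 192, 114, 55, 56, 53, 34, 29, 23, 26, 24] 
176 [215, 217, 216, 216, 217, 220, 191, 110, 57, 53, 47, 53, 63, 47, 37, 31] [788.0, 790.0, 800.0, 792.0, 792.0, 635.0, nan, 641.0, 778.0, 779.0, 779.0, 778.0]
177 [216, 216,
[... 788 characters left out ...]
, 755.0, 756.0, 758.0]
185 [221, 222, 219, 219, 216, 218, 219, 202, 161, 196, 216, 218, 216, 218, 217, 216] 
186 [181, 214, 221, 220, 220, 216, 221, 218, 212, 212, 218, 217, 218, 219, 221, 219] 
187 [105, 140, 181, 215, 224, 221, 221, 219, 218, 219, 217, 218, 220, 221, 186, 148] 
188 [66, 78, 103, 126, 142, 181, 214, 221, 223, 223, 221, 221, 184, 145, 109, 80] [679.0, 674.0, 679.0, 719.0, 722.0, 717.0, 719.0, 722.0, 727.0, 727.0, 728.0, 710.0]
189 [46, 58, 70, 69, 76, 104, 126, 141, 179, 213, 225, 223, 154, 81, 63, 66] 
190 [23, 31, 40, 47, 63, 65, 70, 79, 103, 142, 182, 197, 130, 73, 66, 69] 
191 [45, 25, 26, 26, 30, 44, 51, 65, 67, 78, 106, 116, 86, 66, 73, 73] 
[269.20639091 185.99142456]
```

View pics/needle2.png

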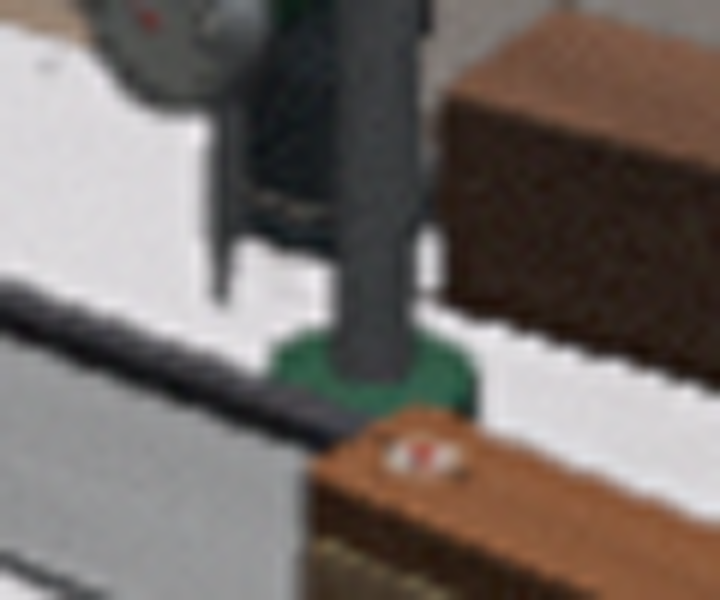

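Needle tip at crop (219,303) → pixel ≈ (268.1,185.3); spot at crop (422,457) → pixel ≈ (284.7,197.6).

```bash
cat >> h.py <<'E'
def onz(n,uv,z):
    m=optics.camera_model(n); T=m["cam_to_world"]
    v=T[:3,:3]@np.array([(uv[0]-m["cx"])/m["fx"],-(uv[1]-m["cy"])/m["fy"],-1]); o=T[:3,3]
    return o+v*(z-o[2])/v[2]
def spot(n,box):
    "ring centre: bright/pale vs brown, box=(u0,u1,v0,v1)"
    im,d=look(n); u0,u1,v0,v1=box; c=im[v0:v1,u0:u1].astype(float)
    b=c[...,2]  # blue: wood low, pale ring high
    w=np.clip(b-np.median(b)-25,0,None); V,U=np.mgrid[v0:v1,u0:u1]
    return np.array([(w*U).sum(),(w*V).sum()])/w.sum(), w.round().astype(int)
E
python3 - <<'E'
from h import *
print('needle',onz("scene",(268.1,185.3),.058),'spot',onz("scene",(284.7,197.6),.048))
c,w=spot("scene",(279,291,194,202)); print(c,onz("scene",c,.048)); print(w)
c,w=spot("top",(266,276,163,170)); print(c,onz("top",c,.048)); print(w)
# fence from scene+top, face direction
for n in("scene","top"):
    d=np.load(n+"0.npz")["d"];P=cloud(n,d).reshape(-1,3)
    y=P[:,1]; f=.674+.077*y
    with np.errstate(invalid='ignore'): s=P[(P[:,2]>.017)&(P[:,2]<.0235)&(abs(P[:,0]-f)<.01)&(y<.1)&(y>-.28)]
    k=np.polyfit(s[:,1],s[:,0],1);print(n,len(s),k)
    # plate
    with np.errstate(invalid='ignore'): s=P[(P[:,2]>.005)&(P[:,2]<.012)&(abs(P[:,0]-f+.04)<.06)&(y<.13)&(y>-.33)]
    print('plate y',np.percentile(s[:,1],[.2,1,99,99.8]))
E
```

```text
needle [0.64495665 0.00535974 0.058     ] spot [ 0.62238094 -0.06894511  0.048     ]
[286.46801347 196.61111111] [ 0.63075592 -0.07007316  0.048     ]
[[  0   0   0   0   0   0   0   0   0   0   0 104]
 [  0   0   0   0   0   0   0   0   0   0   0  84]
 [  0   0   0   0   0   1   0   0   0   0   0  11]
 [  0   0   0  13  53  10   0  40  42   0   0   0]
 [  0   0   0  29  62  15   8  56  41   0   0   0]
 [  0   0   0   0   7   0   7  11   0   0   0   0]
 [  0   0   0   0   0   0   0   0   0   0   0   0]
 [  0   0   0   0   0   0   0   0   0   0   0   0]]
[271.05263158 166.36842105] [ 0.62101728 -0.07071819  0.048     ]
[[ 0  0  0  0  0  0  0  0  0  0]
 [ 0  0  0  0  0  0  0  0  0  0]
 [ 0  0  0  0  8  4  1  0  0  0]
 [ 0  0  0  0 13  1  6  8  0  0]
 [ 0  0  0  0 14  3  5  7  0  0]
 [ 0  0  0  0  3  3  0  0  0  0]
 [ 0  0  0  0  0  0  0  0  0  0]]
scene 136 [0.07783486 0.6721914 ]
plate y [-0.31039144 -0.28544888  0.11324359  0.11821707]
top 236 [0.07603305 0.67442896]
plate y [-0.32649467 -0.31629545  0.11929266  0.12377083]
```

Call:
{"api": "drive_tool", "payload": {
  "moves": [
    [[0.585,-0.23,0,0,0,-0.233],[0.585,-0.23,0,0,0,-0.233],[0.585,-0.23,0,0,0,-0.233],[0.585,-0.23,0,0,0,-0.233],[0.585,-0.23,0,0,0,-0.233],[0.585,-0.23,0,0,0,-0.233],[0,0,0,0,0,0],[0,0,0,0,0,0]]
  ]
}}

```text
time: 25.73
tool_pos: [0.6067, -0.1793, 0.1391]
tool_rot: [2.88, 1.568, 2.756]
ft_force: [0.6, 0.2, 0.3]
finger_gap: 0.0747
```

```bash
python3 -c "
from h import *
pose()"
```

```text
t 25.73 tcp [ 606.7 -179.3  139.1] jaw -7.07 down [-0.003  0.001 -1.   ] F [0.6 0.2 0.3] gap 74.7 q6 -0.22
```

Call:
{"api": "drive_tool", "payload": {
  "moves": [
    [[0,0,-0.5,0,0,-0.08],[0,0,-0.5,0,0,0],[0,0,-0.5,0,0,0],[0,0,-0.5,0,0,0],[0,0,-0.5,0,0,0],[0,0,-0.37,0,0,0],[0,0,0,0,0,0],[0,0,0,0,0,0]]
  ]
}}

```text
time: 26.4
tool_pos: [0.6055, -0.1789, 0.0258]
tool_rot: [2.877, 1.569, 2.744]
ft_force: [-0.1, -0.2, 0.2]
finger_gap: 0.0749
```

Call:
{"api": "drive_tool", "payload": {
  "moves": [
    [[0,0,0,0,0,0],[0,0,0,0,0,0],[0,0,0,0,0,0],[0,0,0,0,0,0],[0,0,0,0,0,0]]
  ],
  "fingers": 38
}}

```text
time: 26.82
tool_pos: [0.6068, -0.1797, 0.027]
tool_rot: [-0.49, 1.57, -0.624]
ft_force: [-1.3, 0.4, 3.1]
finger_gap: 0.0479
```

```bash
python3 -c "
from h import *
pose()"
```

```text
t 26.82 tcp [ 606.8 -179.7   27. ] jaw -7.69 down [ 0.001 -0.    -1.   ] F [-1.3  0.4  3.1] gap 47.9 q6 -0.21
```

Call:
{"api": "drive_tool", "payload": {
  "moves": [
    [[0.072,0.19,0,0,0,0.069],[0.072,0.19,0,0,0,0.069],[0.072,0.19,0,0,0,0.069],[0.072,0.19,0,0,0,0.069],[0.072,0.19,0,0,0,0.069],[0.072,0.19,0,0,0,0.069],[0.072,0.19,0,0,0,0.069],[0.072,0.19,0,0,0,0.069],[0,0,0,0,0,0],[0,0,0,0,0,0]]
  ]
}}

```text
time: 27.65
tool_pos: [0.631, -0.1169, 0.027]
tool_rot: [0.429, 1.568, 0.354]
ft_force: [0.8, 1.1, 5.4]
finger_gap: 0.0477
```

```bash
python3 - <<'E'
from h import *
pose()
im,d=look("scene")
clusters("scene",d,.55,.75,-.35,.15,.044,.053,60)
cv2.imwrite("pics/wit1.png",cv2.resize(im[160:210,240:300,::-1],(720,600),interpolation=cv2.INTER_CUBIC))
E
```

```text
t 27.65 tcp [ 631.  -116.9   27. ] jaw -4.26 down [ 0.002  0.001 -1.   ] F [0.8 1.1 5.4] gap 47.7 q6 -0.16
scene [261, 186, 63, 27, 508] c [634.6 -86.4] s [203.6  67.3] a 81.4 z [45.3 48.4 50.9]
```

View pics/wit1.png

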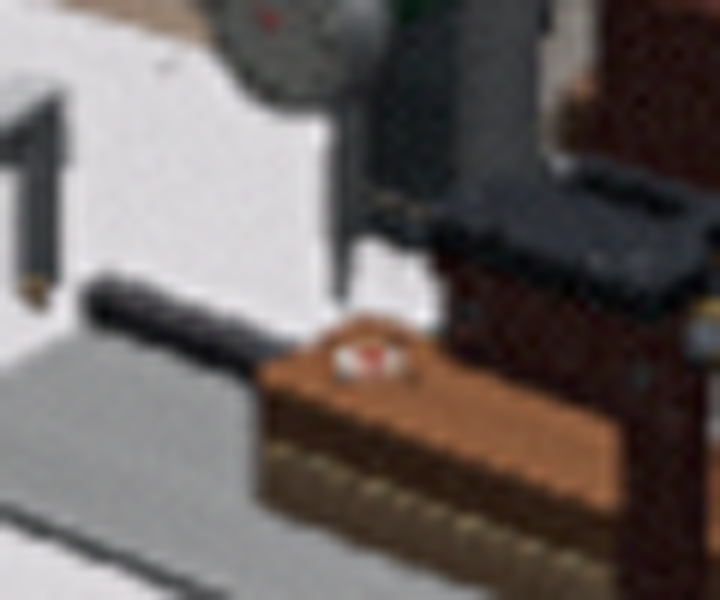

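Spot at crop (370,358), needle tip at (341,304), about 12 mm to go.

```bash
python3 - <<'E'
from h import *
n=onz("scene",(268.0,185.2),.058); s=onz("scene",(370/12+239.54,358/12+159.54),.048); print(n,s,(n-s)*1000)
print(proj("scene",n-[0,0,.01]))
E
```

```text
[0.64534794 0.00598517 0.058     ] [ 0.64230146 -0.00500309  0.048     ] [ 3.04648259 10.98826212 10.        ]
[267.93853885 188.05883338]
```

Call:
{"api": "drive_tool", "payload": {
  "moves": [
    [[0.02,0.08,0,0,0,-0.01],[0.02,0.08,0,0,0,0],[0.02,0.08,0,0,0,0],[0,0,0,0,0,0],[0,0,0,0,0,0]]
  ]
}}

```text
time: 28.12
tool_pos: [0.633, -0.1084, 0.027]
tool_rot: [-0.189, 1.569, -0.266]
ft_force: [0.0, -2.3, 5.1]
finger_gap: 0.0477
```

```bash
python3 - <<'E'
from h import *
pose()
E
```

```text
t 28.12 tcp [ 633.  -108.4   27. ] jaw -4.38 down [ 0.002 -0.001 -1.   ] F [ 0.  -2.3  5.1] gap 47.7 q6 -0.15
```

Call:
{"api": "drive_tool", "payload": {
  "moves": [
    [[0.03,0.03,0,0,0,0],[0.02,0.02,0,0,0,0],[0,0,0,0,0,0],[0,0,0,0,0,0]]
  ]
}}

```text
time: 28.45
tool_pos: [0.6334, -0.1078, 0.027]
tool_rot: [-2.144, 1.568, -2.222]
ft_force: [-7.3, -6.7, 7.7]
finger_gap: 0.0479
```

```bash
python3 - <<'E'
from h import *
pose()
im,d=look("scene")
cv2.imwrite("pics/wit2.png",cv2.resize(im[170:205,245:287,::-1],(720,600),interpolation=cv2.INTER_CUBIC))
E
```

```text
t 28.45 tcp [ 633.4 -107.8   27. ] jaw -4.47 down [-0.002 -0.002 -1.   ] F [-7.3 -6.7  7.7] gap 47.9 q6 -0.14
```

View pics/wit2.png

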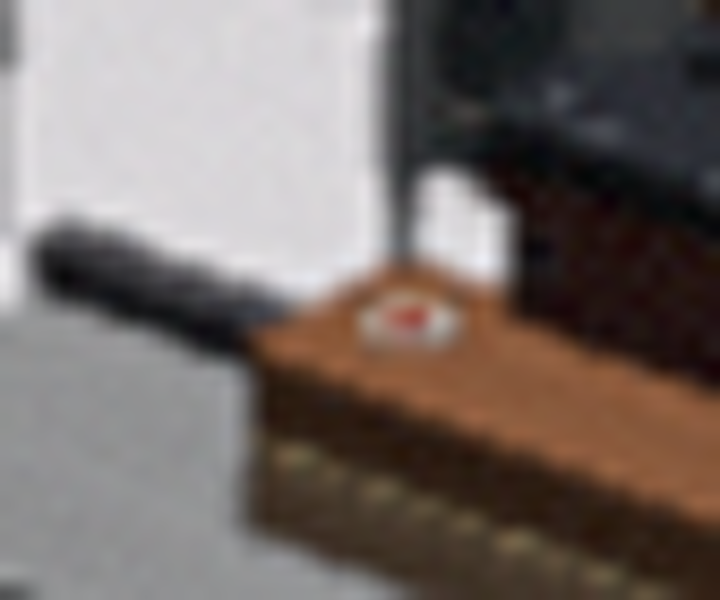

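Flush (7 N at the fence); spot at crop (408,318) vs needle at (400,258): about 1.5 mm further along +y.

Call:
{"api": "drive_tool", "payload": {
  "moves": [
    [[-0.01,0.03,0,0,0,0],[0,0.02,0,0,0,0],[0,0,0,0,0,0],[0,0,0,0,0,0]]
  ]
}}

```text
time: 28.83
tool_pos: [0.6337, -0.106, 0.027]
tool_rot: [-1.516, 1.568, -1.594]
ft_force: [-4.5, -6.9, 6.9]
finger_gap: 0.0478
```

```bash
python3 - <<'E'
from h import *
pose()
E
```

```text
t 28.83 tcp [ 633.7 -106.    27. ] jaw -4.49 down [-0.    -0.002 -1.   ] F [-4.5 -6.9  6.9] gap 47.8 q6 -0.14
```

Call:
{"api": "drive_tool", "payload": {
  "moves": [
    [[0,0,0,0,0,0],[0,0,0,0,0,0],[0,0,0,0,0,0],[0,0,0,0,0,0],[0,0,0.2,0,0,0],[0,0,0.5,0,0,0],[0,0,0.7,0,0,0],[0,0,0.8,0,0,0],[-0.5,-0.6,0.5,0,0,0],[-0.5,-0.6,0,0,0,0],[-0.5,-0.6,0,0,0,0],[-0.5,-0.6,0,0,0,0],[-0.5,-0.6,0,0,0,0],[-0.5,-0.6,0,0,0,0],[0,0,0,0,0,0],[0,0,0,0,0,0]]
  ],
  "fingers": 64
}}

```text
time: 30.17
tool_pos: [0.5131, -0.2501, 0.1347]
tool_rot: [-0.063, 1.57, -0.144]
ft_force: [0.5, 0.6, -0.9]
finger_gap: 0.0638
```

```bash
python3 - <<'E'
from h import *
pose()
for n in ("scene","top"):
    im,d=look(n); np.savez(n+"2.npz",im=im,d=d)
    clusters(n,d,.55,.75,-.35,.15,.044,.053,60)
    clusters(n,d,.40,.60,-.6,-.25,.018,.034,100)
    clusters(n,d,.40,.75,.1,.36,.073,.09)
    if n=="scene": a=cv2.resize(im[165:205,245:287,::-1],(630,600),interpolation=cv2.INTER_CUBIC)
cv2.imwrite("pics/wit3.png",a)
E
```

```text
t 30.17 tcp [ 513.1 -250.1  134.7] jaw -4.6 down [ 0.001 -0.    -1.   ] F [ 0.5  0.6 -0.9] gap 63.8 q6 -0.43
scene [259, 184, 56, 28, 528] c [634.7 -74.3] s [201.4  55.7] a 85.8 z [45.6 48.6 51.1]
scene [328, 238, 40, 28, 606] c [ 513.1 -319.2] s [114.3  58.4] a 62.1 z [20.4 29.9 32.8]
scene [374, 263, 40, 35, 626] c [ 466.4 -464.2] s [ 35.4 132.9] a 80.8 z [21.1 29.8 32.1]
scene [439, 272, 25, 14, 134] c [ 538.8 -573. ] s [53.4 12.7] a 85.5 z [19.  26.6 33.4]
scene [165, 173, 25, 12, 133] c [486.4 238.6] s [19.9 96.1] a 0.3 z [73.9 81.7 86.3]
top [245, 155, 56, 15, 491] c [637.1 -77.3] s [198.2  49. ] a 85.0 z [44.8 48.4 52.2]
top [375, 189, 14, 37, 293] c [ 467.5 -465.2] s [ 37.5 129.9] a 80.3 z [23.1 30.  33.7]
top [172, 201, 26, 6, 108] c [489.4 236.1] s [16.2 88. ] a 1.9 z [76.8 83.8 88.9]
```

View pics/wit3.png

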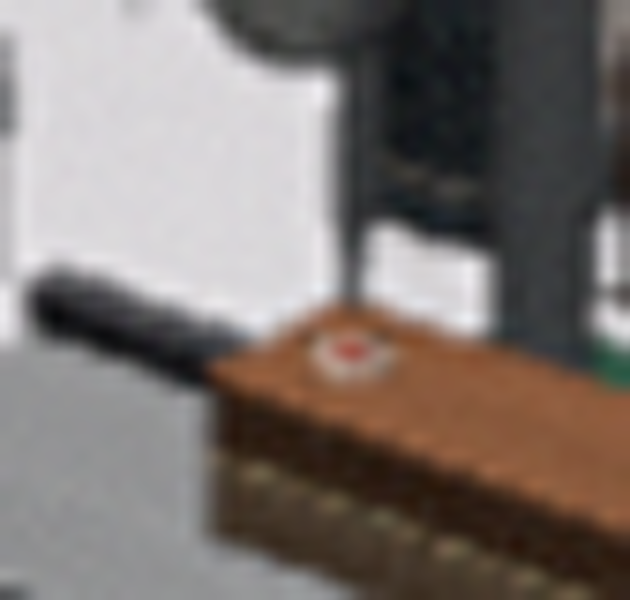

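Spot (351,352) now directly below the needle (352,…), block flush. Now the timer: grip it, swing it square and set it at the stop.

Call:
{"api": "drive_tool", "payload": {
  "moves": [
    [[-0.0185,-0.3825,0,0,0,-0.736],[-0.0185,-0.3825,0,0,0,-0.736],[-0.0185,-0.3825,0,0,0,-0.736],[-0.0185,-0.3825,0,0,0,-0.736],[-0.0185,-0.3825,0,0,0,-0.736],[0,0,0,0,0,0],[0,0,0,0,0,0],[0,0,0,0,0,0]]
  ],
  "fingers": 80
}}

```text
time: 30.93
tool_pos: [0.5106, -0.3243, 0.1338]
tool_rot: [2.147, 1.57, 1.688]
ft_force: [-0.5, -0.4, 0.4]
finger_gap: 0.0801
```

```bash
python3 - <<'E'
from h import *
pose()
im,d=look("scene")
clusters("scene",d,.40,.60,-.6,-.25,.018,.034,60)
cv2.imwrite("pics/tim1.png",cv2.resize(im[205:325,300:430,::-1],(650,600),interpolation=cv2.INTER_CUBIC))
E
```

```text
t 30.93 tcp [ 510.6 -324.3  133.8] jaw -26.33 down [-0.     0.001 -1.   ] F [-0.5 -0.4  0.4] gap 80.1 q6 -0.16
scene [328, 238, 40, 28, 609] c [ 512.1 -318.5] s [113.8  56.9] a 63.2 z [20.4 30.  32.6]
scene [374, 263, 40, 35, 618] c [ 467.4 -464.9] s [ 35.  135.3] a 80.9 z [21.5 30.  32.1]
scene [439, 272, 24, 14, 133] c [ 538.3 -573.3] s [52.7 10.9] a 87.9 z [18.9 26.6 32.7]
```

View pics/tim1.png

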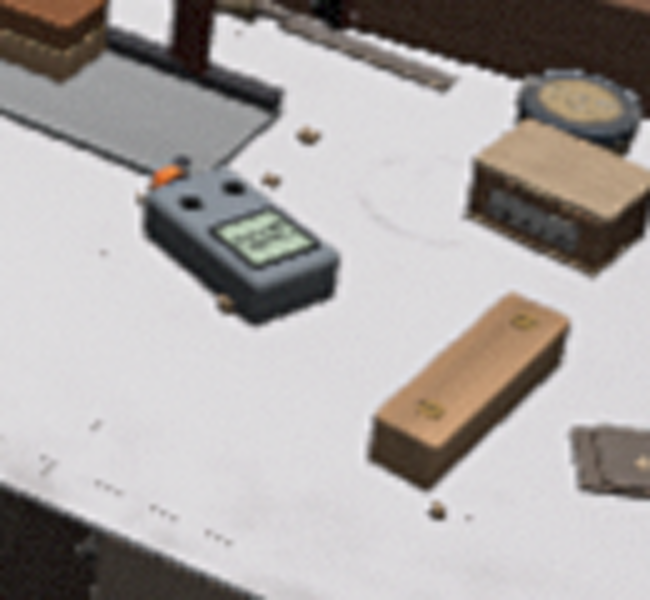

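Timer at crop (240,240), button at (165,175) facing away from the stop (470,390); gripper is above it.

Call:
{"api": "drive_tool", "payload": {
  "moves": [
    [[-0.03,-0.05,-0.5,0,0,0],[0,0,-0.6,0,0,0],[0,0,-0.6,0,0,0],[0,0,-0.6,0,0,0],[0,0,-0.5,0,0,0],[0,0,-0.35,0,0,0],[0,0,0,0,0,0],[0,0,0,0,0,0]]
  ]
}}

```text
time: 31.65
tool_pos: [0.5088, -0.3269, 0.0078]
tool_rot: [2.883, 1.57, 2.421]
ft_force: [-0.2, -1.5, 0.0]
finger_gap: 0.0798
```

Call:
{"api": "drive_tool", "payload": {
  "moves": [
    [[0,0,0,0,0,0],[0,0,0,0,0,0],[0,0,0,0,0,0],[0,0,0,0,0,0],[0,0,0,0,0,0]]
  ],
  "fingers": 46
}}

```text
time: 32.07
tool_pos: [0.5093, -0.3281, 0.0092]
tool_rot: [-0.143, 1.569, -0.606]
ft_force: [-0.3, -0.1, 3.6]
finger_gap: 0.0559
```

```bash
python3 - <<'E'
from h import *
pose()
E
```

```text
t 32.07 tcp [ 509.3 -328.1    9.2] jaw -26.53 down [ 0.001 -0.001 -1.   ] F [-0.3 -0.1  3.6] gap 55.9 q6 -0.17
```

Call:
{"api": "drive_tool", "payload": {
  "moves": [
    [[0,0,0.1,0,0,0],[-0.097,-0.209,0,0,0,0.36],[-0.097,-0.209,0,0,0,0.36],[-0.097,-0.209,0,0,0,0.36],[-0.097,-0.209,0,0,0,0.36],[-0.097,-0.209,0,0,0,0.36],[-0.097,-0.209,0,0,0,0.36],[-0.097,-0.209,0,0,0,0.36],[-0.097,-0.209,0,0,0,0.36],[0,0,-0.09,0,0,0],[0,0,0,0,0,0]]
  ]
}}

```text
time: 32.98
tool_pos: [0.4775, -0.3956, 0.009]
tool_rot: [-1.253, 1.569, -1.417]
ft_force: [-1.7, -1.0, 3.1]
finger_gap: 0.0558
```

```bash
python3 - <<'E'
from h import *
pose()
for n in("scene","top"):
    im,d=look(n); clusters(n,d,.40,.60,-.53,-.25,.018,.034,40)
E
```

```text
t 32.98 tcp [ 477.5 -395.6    9. ] jaw -9.38 down [ 0.    -0.002 -1.   ] F [-1.7 -1.   3.1] gap 55.8 q6 -0.58
scene [344, 256, 70, 42, 1177] c [ 473.8 -406.1] s [153.4 132. ] a 81.3 z [20.1 29.7 32.5]
top [344, 195, 15, 13, 79] c [ 497.1 -356.3] s [22.8 54.7] a 43.4 z [20.7 27.6 32.7]
top [376, 209, 11, 17, 83] c [ 432.7 -462. ] s [33.1 59. ] a 81.7 z [23.1 29.7 33.1]
```

Now ease along (-0.16,-0.987) until contact with the stop.

Call:
{"api": "drive_tool", "payload": {
  "moves": [
    [[-0.012,-0.07,0,0,0,0],[-0.012,-0.07,0,0,0,0],[0,0,0,0,0,0],[0,0,0,0,0,0]]
  ]
}}

```text
time: 33.42
tool_pos: [0.4777, -0.3996, 0.009]
tool_rot: [0.372, 1.569, 0.211]
ft_force: [0.7, 1.0, 5.2]
finger_gap: 0.0557
```

Call:
{"api": "drive_tool", "payload": {
  "moves": [
    [[-0.01,-0.05,0,0,0,0],[-0.01,-0.05,0,0,0,0],[0,0,0,0,0,0],[0,0,0,0,0,0]]
  ]
}}

```text
time: 33.75
tool_pos: [0.4771, -0.403, 0.009]
tool_rot: [0.856, 1.569, 0.696]
ft_force: [0.5, 4.5, 5.0]
finger_gap: 0.0555
```

Call:
{"api": "drive_tool", "payload": {
  "moves": [
    [[-0.005,-0.04,0,0,0,0],[0,0,0,0,0,0],[0,0,0,0,0,0]]
  ]
}}

```text
time: 34.0
tool_pos: [0.477, -0.4031, 0.009]
tool_rot: [1.461, 1.567, 1.301]
ft_force: [-0.2, 8.9, 7.4]
finger_gap: 0.0559
```

Call:
{"api": "drive_tool", "payload": {
  "moves": [
    [[0,0.02,0,0,0,0],[0,0,0,0,0,0],[0,0,0,0,0,0],[0,0,0,0,0,0],[0,0,0.2,0,0,0],[0,0,0.6,0,0,0],[0,0,0.7,0,0,0],[0,0,0.7,0,0,0],[0.1,0.6,0,0,0,0],[0.1,0.6,0,0,0,0],[0.1,0.6,0,0,0,0],[0.1,0.6,0,0,0,0],[0,0,0,0,0,0],[0,0,0,0,0,0]]
  ],
  "fingers": 72
}}

```text
time: 35.17
tool_pos: [0.4921, -0.3084, 0.0971]
tool_rot: [-0.73, 1.57, -0.89]
ft_force: [-0.1, 0.6, -0.2]
finger_gap: 0.0719
```

```bash
python3 - <<'E'
from h import *
pose()
for n in("scene","top"):
    im,d=look(n); clusters(n,d,.40,.60,-.53,-.25,.018,.034,40)
    if n=="scene": cv2.imwrite("pics/tim2.png",cv2.resize(im[205:325,300:430,::-1],(650,600),interpolation=cv2.INTER_CUBIC))
    if n=="scene":
        h=cv2.cvtColor(im,cv2.COLOR_RGB2HSV); M=(h[...,0]<16)&(h[...,1]>150)&(h[...,2]>130)
        P=cloud(n,d); M[:, :300]=0
        q=P[M]; s=(abs(q[:,0]-.49)<.06)&(abs(q[:,1]+.34)<.06); print(s.sum(),np.nanmean(q[s],0), np.nanmin(q[s],0),np.nanmax(q[s],0))
E
```

```text
t 35.17 tcp [ 492.1 -308.4   97.1] jaw -9.15 down [ 0.001 -0.001 -1.   ] F [-0.1  0.6 -0.2] gap 71.9 q6 -0.46
scene [346, 254, 68, 44, 1304] c [ 473.1 -410.1] s [145.  129.9] a 81.0 z [20.5 29.7 32.4]
15 [ 0.48170608 -0.34460661  0.02369748] [ 0.47439384 -0.34921988  0.02041208] [ 0.48650612 -0.3404376   0.02662617]
top [357, 201, 14, 12, 69] c [ 468. -399.] s [35.2 43.8] a 61.2 z [24.4 29.3 33.4]
top [375, 202, 13, 24, 160] c [ 445.7 -462. ] s [36.  85.1] a 82.1 z [24.2 30.2 33.4]
```

View pics/tim2.png

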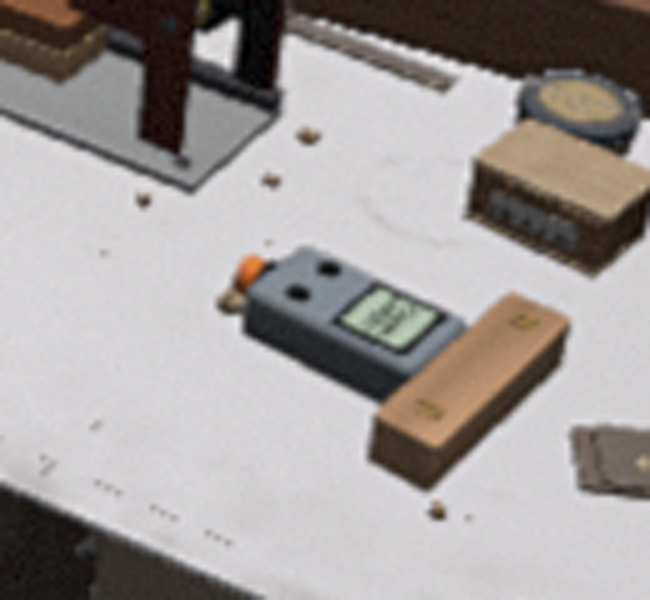

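Timer lies flush against the stop; button at crop (250,272), facing the fingers. Press it.

Call:
{"api": "drive_tool", "payload": {
  "moves": [
    [[0,0,0,0,0,0],[0,0,-0.3,0,0,0],[0,0,-0.5,0,0,0],[0,0,-0.5,0,0,0],[0,0,-0.5,0,0,0],[0,0,-0.4,0,0,0],[0,0,0,0,0,0],[-0.04,-0.25,0,0,0,0],[-0.02,-0.12,0,0,0,0],[0,0,0,0,0,0],[0,0,0,0,0,0]]
  ],
  "fingers": 0
}}

```text
time: 36.18
tool_pos: [0.4899, -0.325, 0.0099]
tool_rot: [-0.476, 1.568, -0.639]
ft_force: [-1.3, 0.2, 0.3]
finger_gap: 0.0026
```

Call:
{"api": "drive_tool", "payload": {
  "moves": [
    [[-0.01,-0.06,0,0,0,0],[-0.01,-0.06,0,0,0,0],[0,0,0,0,0,0],[0,0,0,0,0,0]]
  ]
}}

```text
time: 36.52
tool_pos: [0.489, -0.3283, 0.0088]
tool_rot: [0.457, 1.57, 0.296]
ft_force: [1.3, 1.7, 1.0]
finger_gap: 0.0003
```

Call:
{"api": "drive_tool", "payload": {
  "moves": [
    [[-0.01,-0.06,0,0,0,0],[0,0,0,0,0,0],[0,0,0,0,0,0]]
  ]
}}

```text
time: 36.77
tool_pos: [0.4885, -0.3307, 0.0086]
tool_rot: [0.618, 1.57, 0.457]
ft_force: [0.8, 3.7, 2.4]
finger_gap: 0.0004
```

Button spring is building up (3.7 N). On to home.

Call:
{"api": "drive_tool", "payload": {
  "moves": [
    [[-0.01,-0.06,0,0,0,0],[-0.008,-0.05,0,0,0,0],[0,0,0,0,0,0],[0,0,0,0,0,0]]
  ]
}}

```text
time: 37.1
tool_pos: [0.4881, -0.3332, 0.0086]
tool_rot: [1.588, 1.567, 1.428]
ft_force: [1.9, 10.6, 6.0]
finger_gap: 0.0007
```

Call:
{"api": "drive_tool", "payload": {
  "moves": [
    [[-0.006,-0.04,0,0,0,0],[0,0,0,0,0,0],[0,0,0,0,0,0],[0,0,0,0,0,0]]
  ]
}}

```text
time: 37.43
tool_pos: [0.4881, -0.3333, 0.0086]
tool_rot: [1.65, 1.564, 1.49]
ft_force: [1.6, 15.3, 8.0]
finger_gap: 0.0005
```

Pressed home (15 N, no more travel). Let go and check.

Call:
{"api": "drive_tool", "payload": {
  "moves": [
    [[0,0,0,0,0,0],[0,0,0,0,0,0],[0.02,0.1,0,0,0,0],[0.05,0.3,0,0,0,0],[0.08,0.5,0,0,0,0],[0,0,0.6,0,0,0],[0,0,1,0,0,0],[0,0,1,0,0,0],[0,0,1,0,0,0],[-0.8,0,0,0,0,0],[-0.8,0,0,0,0,0],[-0.5,0,0,0,0,0],[0,0,0,0,0,0],[0,0,0,0,0,0],[0,0,0,0,0,0]]
  ]
}}

```text
time: 38.68
tool_pos: [0.4094, -0.3012, 0.1521]
tool_rot: [-1.575, 1.57, -1.737]
ft_force: [0.8, 0.0, 0.1]
finger_gap: 0.0002
```

```bash
python3 - <<'E'
from h import *
pose()
for n in("scene","top"):
    im,d=look(n); clusters(n,d,.40,.60,-.53,-.25,.018,.034,40)
    clusters(n,d,.40,.75,.1,.36,.073,.09)
    clusters(n,d,.55,.75,-.35,.15,.044,.053,100)
    if n=="scene":
        cv2.imwrite("pics/fin.png",cv2.resize(im[130:310,120:420,::-1],(800,480),interpolation=cv2.INTER_CUBIC))
        h=cv2.cvtColor(im,cv2.COLOR_RGB2HSV); M=(h[...,0]<16)&(h[...,1]>150)&(h[...,2]>130)
        P=cloud(n,d); q=P[M]; s=(abs(q[:,0]-.49)<.06)&(abs(q[:,1]+.34)<.06); print('button',s.sum(),np.nanmean(q[s],0),np.nanmax(q[s],0))
E
```

```text
t 38.68 tcp [ 409.4 -301.2  152.1] jaw -9.28 down [-0.    -0.001 -1.   ] F [0.8 0.  0.1] gap 0.2 q6 -0.54
scene [347, 254, 67, 44, 1313] c [ 474.2 -410.7] s [144.5 132.1] a 80.7 z [20.8 29.9 32.5]
scene [165, 173, 25, 12, 135] c [486.5 238.7] s [18.  92.4] a 3.4 z [74.  82.  86.2]
scene [259, 184, 57, 28, 420] c [634.1 -73.6] s [203.8  54.4] a 84.9 z [45.1 48.4 50.8]
button 15 [ 0.48101697 -0.34485752  0.02421417] [ 0.48563785 -0.33974774  0.02836197]
top [378, 189, 11, 15, 83] c [ 508.6 -471.7] s [36.6 47.8] a 79.9 z [25.1 30.  33.6]
top [172, 201, 26, 6, 115] c [489.4 236.6] s [15.9 87.7] a 2.2 z [76.5 83.1 88.6]
top [245, 155, 56, 15, 492] c [637.5 -76.9] s [198.1  49.4] a 86.2 z [44.8 48.7 52.4]
```

View pics/fin.png

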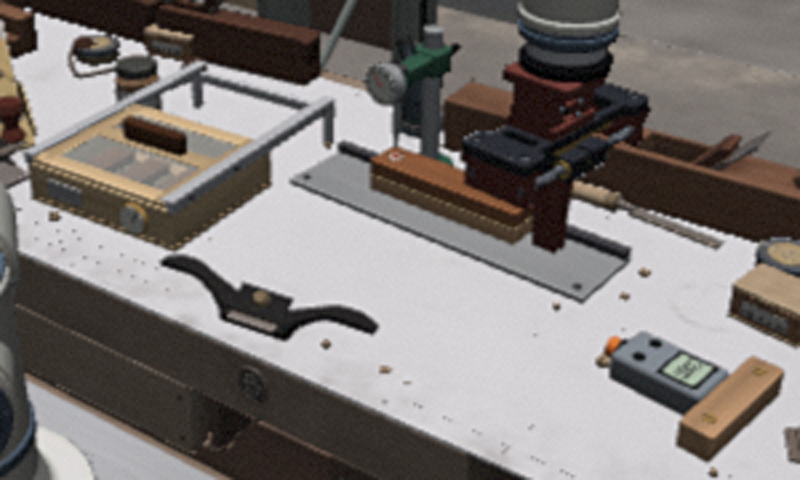

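Final view: the cover is shut over the three coupons (about (120,170)) and the jar stands upright at (137,75). The spot is under the needle at (395,157), and the timer lies at the stop with its button out (613,345) and its display running. Handing in.

```bash
python3 -c "
from plant import r
print(r.close_job())"
```

```text
the job is handed in; nothing more can be done
None
```

The job is done and handed in at about 39 s of the 208 s allowed; no verdict is reported. There were three coupons on the bench, with no fourth to be found.

- **Coupons and cover:** I pushed the cover back to its stop and laid the three coupons in the box about 55 mm apart. Their tops read about 34 mm, as they should when lying flat on the box floor. I then pushed the cover shut until it bore on its stop (19 N), and the handle sits where it did at the start to within about 3 mm.
- **Witness block:** I gripped it and slid it along the fence until flush. After release, in the scene camera, the spot lies directly below the needle to about 1 mm sideways. Along the camera's line of sight I relied on the block being flush with the fence. The needle was not touched.
- **Timer:** It was knocked aside before I reached it, so I measured it again, set it flush at the stop, and pressed the button to a firm end at 15 N. After I let go, the button reads back out, the timer is flush with the stop and its display has changed.
- **Glue jar:** It is still upright.

No check failed. The two cameras differed by 2 to 4 mm on some positions, and I averaged those or confirmed them by touch. I did not read the cover or button joints directly; both are judged from force, travel and the pictures.

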